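# Load weld coupons into the ratchet edge clamp

## Robot

A 6-joint arm with a two-finger parallel gripper is mounted at the origin on a cart in front of the work surface, level with it; the furniture and walls round the work are solid. World frame = base frame: x ahead of the robot, y to its left, z up, the work surface at z = 0. Lengths are in m, angles in degrees, forces in N, time in s.
With the tool pointing down it reaches from about 0.4 to 0.825 m from the base axis. Payload 7 kg.
Tool frame: the origin (TCP) lies midway between the tips of the shut fingers; the grasp point (between the pads) lies 19 mm behind it; z points along the fingers, y is the line along which they close (so a half turn about z gives the same grasp; the last joint's range is limited). The gripper opens to 88 mm and grips with 3 to 60 N. Pads are 19 mm wide; open, the fingers measure 130 mm over their backs; the gripper's body (78 mm by 193 mm) begins 47 mm behind the grasp point.
Start: joints at [-58.78, 20.546, 0.682, 0, -70.136, -16.507], TCP at [0.171, -0.653, 0.227] pointing down, gripper open.
Joint ranges: [-176.03, 176.03], [-82.01, 121.73], [-58.28, 71.71], [-173.87, 95.51], [-174.79, -0.11], [-173.66, 173.66]. Speed limits (degrees/s): [136.94, 136.94, 172.46, 180, 180, 180].

## Interface

Orientations are given as [roll, pitch, yaw] about the fixed x, y, z axes, in that order (R = Rz(yaw) Ry(pitch) Rx(roll)).
In Python, from plant import r gives the robot as it stands.
- The arm moves only by the tool carry_out, never from a script. Its argument "deltas" is a list of rows, each a list of 3 entries, a list of its own where there are three numbers: the opening, from 0 (shut) to 1 (fully open), then the shift along the tool's x, y, z in mm, then the turn, a rotation vector about the tool's x, y, z in rad. In form: [[gripper, [tx, ty, tz], [rx, ry, rz]], ...]. A call has 1 to 12 rows; each row is the pose to reach, as a shift and turn from the pose commanded when the call began, along the tool's axes at that moment; what a row does not reach only later rows make up. A row lasts 1/10 s, in which the tool goes at most 50 mm and 8.59 degrees, less where a joint would pass 70% of its speed; a pose out of reach is approached as far as the arm can. A call with a gripper value outside its range is refused whole. The fingers move at their own pace and stop on an object; "squeeze" is the grip in N (left out, the last holds). Time passes only in rows, so rows that repeat a pose let the fingers close. It gives the time, the measured TCP pose, the force, the opening and the grip force at its end, in the units of the state.
- r.get_state(): the state, without advancing time (a new reading comes with each control period).
- r.capture(name): name is "scene" or "top" or "wrist"; returns (picture, depth): 480x640x3 uint8, red, green, blue; 480x640 float32, m along the optical axis (not along the pixel's ray), 0 where there is no reading.
- r.get_calibration(name): a dict with "fov_y" (degrees; the focal length in pixels is half the picture's height over the tangent of half this angle, whatever the lens; pixels are square), "cx", "cy" (the principal point, pixels), "distortion" ([k1, k2, p1, p2, k3] as OpenCV has them; the pictures are not rectified), "view" (4x4, takes a point from world to camera coordinates). Camera axes: x right, y down, z forward; pixel columns grow to the right and rows downward; lengths in m; the calibration is good to about 2 mm. A picture is of the moment at which its call begins: read the wrist's pose just before it. get_calibration takes no time and is no camera call; for the wrist camera it gives the pose at the moment of the call.
- r.close_job(): hands the job in; it is judged then, once.
The state is a dict: "time_s": time; "joints": joint angles; "qd": joint speeds; "joint_torque": joint torques, N m; "tcp_pos": TCP position; "eef_rot": TCP orientation; "contact_force": force on the tool from outside, world axes, zero at the start; "moment": the same for the moment, N m; "gripper_width": finger opening in m; "gripper_force": force on a finger pad.
Only numpy, scipy, OpenCV 4.12 (cv2) and the standard library are available. Lean on these libraries where they do the work, as an engineer would, in place of code of your own. Each camera call takes 0.05 s, during which the arm holds its last target. There are 200 camera calls.

## Task

Load the edge clamp with the weld coupons for polishing. Its jaw has been left run in, so throw the little direction pawl on the ratchet right over and work the handle back and forth until the jaw is all the way back; draw each coupon in the white slotted carrier straight up and stand it in a free slot of the clamp, right down on the floor. Then throw the pawl back the other way and ratchet the jaw in until it grips every coupon firmly, letting no coupon fall and leaving the bottle and the loupe standing.

Things in the scene. Friction and masses are not known exactly. Their poses are not given: they have to be found in the camera images.
- clamp: grey clamp on the bench; origin under its bed's middle; x away from robot, y left, z up. Bed (top z 42 mm, floor z 12) has 3 slots 8.5 mm wide in y, mouths bevelled 3 mm. Far jaw is fixed, rubber face at x = +25 mm; near jaw moves; jaws 150 mm long, tops z 57. Gear case at left end: vertical spindle at x -10, y +108 mm with 24-tooth ratchet wheel, lever above it (lever top z 67 mm)
- slot_1 (a point): middle of the floor of clamp slot 1 (clamp x -3, y -48, z 12 mm), axes as the clamp's. A coupon stands here, its 50 mm width along x; the fully open jaws leave 7 mm play in x (faces at -32 and +25 mm)
- slot_2 (a point): middle of the floor of clamp slot 2 (clamp x -3, y 0, z 12 mm), axes as the clamp's. A coupon stands here, its 50 mm width along x; the fully open jaws leave 7 mm play in x (faces at -32 and +25 mm)
- slot_3 (a point): middle of the floor of clamp slot 3 (clamp x -3, y 48, z 12 mm), axes as the clamp's. A coupon stands here, its 50 mm width along x; the fully open jaws leave 7 mm play in x (faces at -32 and +25 mm)
- jaw_slide (a joint): moving jaw, m: 0 = run in (46 mm between the faces), grows as it opens, 0.011 = all the way back at its stop (57 mm); it meets 50 mm wide coupons at 0.004. Only the ratchet wheel moves it, 4 mm per radian: anticlockwise from above opens, clockwise closes; self-locking
- jaw: moving jaw: steel bar 150 mm long in y with a black rubber facing, 42 mm high; origin at its lower edge, 2 mm behind the face that presses on the coupons' near edges
- lever (a joint): angle of the ratchet lever about the spindle, rad: 0 = points along the clamp's +y (left), positive anticlockwise from above; stops at +0.8 (pulled towards the robot) and -0.2. Stays where left (1 N at the handle moves it); driving the wheel takes 3 to 4 N, much more once the jaw meets its stop or the coupons. On the return stroke the pawl clicks over the teeth (0.26 rad each)
- handle_mid (a point): middle of the upright black round handle on the lever's end, 115 mm from the spindle: 25 mm across, 40 mm tall (z = 68 to 108 mm above the bench, this point at 88). It spins freely on its pin, so a grip on it need not turn with the lever
- pawl_lever (a joint): direction pawl thumb-piece, rad: -0.27 = drives clockwise from above (closes the jaw as the handle is pushed away from the robot), +0.27 = drives anticlockwise (opens it as the handle is pulled towards the robot). Pivots on the lever 46 mm from the spindle, positive anticlockwise. Friction holds it (1.5 N at the tab). May stick while the pawl is loaded: ease the handle back 0.1 rad
- pawl_tab (a point): middle of the thumb-piece's upright steel tab, on the lever between spindle and handle, 24 mm outward of its pivot (70 mm from the spindle): 9 mm thick across the lever (its x), 14 mm along it (its y, which points to the pivot), 22 mm tall (z = 72 to 94 mm). From end to end it moves 13 mm across the lever; pinch or push it
- carrier: loose white plastic carrier with grooved side walls, 76 x 164 mm, 1 kg; origin under its middle on the bench; three slots at its y = -48, 0, +48 mm (grooves 8.5 mm wide in y, walls to z = 52 mm, 54 mm apart in x); coupons stand in it on z = 10 mm and show 48 mm above the walls
- coupon_1: steel sheet coupon with a weld across it, 50 wide (its x), 6 thick (its y), 90 mm tall (its z), 0.2 kg; origin at the middle of its bottom edge. Two or three coupons are present, one to a carrier slot; all alike, each may go into any free clamp slot
- coupon_2: steel sheet coupon with a weld across it, 50 wide (its x), 6 thick (its y), 90 mm tall (its z), 0.2 kg; origin at the middle of its bottom edge. Two or three coupons are present, one to a carrier slot; all alike, each may go into any free clamp slot
- coupon_3: steel sheet coupon with a weld across it, 50 wide (its x), 6 thick (its y), 90 mm tall (its z), 0.2 kg; origin at the middle of its bottom edge. Two or three coupons are present, one to a carrier slot; all alike, each may go into any free clamp slot
- rinse_bottle: rinse bottle standing behind the clamp, 54 mm across, 140 mm tall; a bystander to leave standing
- loupe: black loupe on the bench in front, 38 mm across and tall; a bystander to leave standing
There are look-alikes about, which are no part of the job. Leave any brown or pink look-alike of the coupon_2 alone.

How it is judged:
By the outcome, as a careful person would: the job done as asked, in the order asked, and still so for the second after the job is handed in, with the robot touching nothing.
Of coupon_1, coupon_2, coupon_3 only 2 to 3 are there at a start; the rules pass over those that are not, and their reading is None.
At some moment in a run one of carrier may be knocked a few centimetres aside while the robot is not near it.
It also fails if it takes over 210 s, if anything falls off the work surface, if the arm or the gripper's body presses on something with over 40 N, if the wrist force passes 120 N, or if a joint passes its speed limit or range.

## Working session

There is one attempt and no reset: what is moved stays moved. The work goes in short steps, Python scripts to look and compute and a tool call to move; the robot and the scene stay as the last step left them, time stands still between calls to the robot, and variables do not carry over. Pictures are saved under pics/ and viewed, at most 14 in all, crops included, and the job is handed in when it is done.

Besides the shell and the picture viewer there is one more tool, called as name(argument=value, ...), one argument or row to a line, values as JSON. carry_out: Moves the arm, as the interface text tells. Its arguments: {"type":"object","properties":{"deltas":{"type":"array"},"squeeze":{"type":"number"}},"required":["deltas"]}

```bash
mkdir -p pics; ls
cat > h.py <<'E'
import numpy as np, cv2
from plant import r
def K(c):
    f=240/np.tan(np.radians(c["fov_y"])/2)
    return np.array([[f,0,c["cx"]],[0,f,c["cy"]],[0,0,1.]]),np.array(c["distortion"],float)
def shot(n,f):
    c=r.get_calibration(n); p,d=r.capture(n); cv2.imwrite(f"pics/{f}.png",p[:,:,::-1]); np.savez(f"pics/{f}.npz",p=p,d=d,view=c["view"],K=K(c)[0],D=K(c)[1]); return p,d
def load(f): return np.load(f"pics/{f}.npz")
def cloud(s):
    d=s["d"]; v,u=np.mgrid[0:480,0:640]
    q=cv2.undistortPoints(np.stack([u,v],-1).reshape(-1,1,2).astype(float),s["K"],s["D"]).reshape(480,640,2)
    P=np.dstack([q[...,0]*d,q[...,1]*d,d]); V=s["view"]
    return (P-V[:3,3])@V[:3,:3]
def ray(s,uv,z):
    q=cv2.undistortPoints(np.array(uv,float).reshape(-1,1,2),s["K"],s["D"]).reshape(-1,2)
    V=s["view"]; R=V[:3,:3]; o=-R.T@V[:3,3]; w=np.c_[q,np.ones(len(q))]@R
    return o+w*((z-o[2])/w[:,2])[:,None]
def proj(s,X):
    V=s["view"]; return cv2.projectPoints(np.array(X,float).reshape(-1,3),cv2.Rodrigues(V[:3,:3])[0],V[:3,3],s["K"],s["D"])[0].reshape(-1,2)
E
python3 - <<'E'
from h import *
for n in("scene","top"):
    shot(n,n+"0"); c=r.get_calibration(n); print(n,c)
print(r.get_state())
E
```

```text
pics
scene {'fov_y': 51.033986641729484, 'cx': 319.0182262559714, 'cy': 244.72351138587584, 'distortion': array([-0.02553038,  0.        ,  0.        ,  0.        ,  0.        ]), 'view': array([[-0.78253648, -0.62250554,  0.01111316,  0.39880736],
       [-0.48633669,  0.60002257, -0.63517678,  0.33274969],
       [ 0.38873292, -0.50245374, -0.77228684,  0.7960488 ],
       [ 0.        ,  0.        ,  0.        ,  1.        ]])}
top {'fov_y': 49.23110252559059, 'cx': 318.68389645508705, 'cy': 239.33656025060802, 'distortion': array([-0.15853105,  0.        ,  0.        ,  0.        ,  0.        ]), 'view': array([[-2.25118738e-03, -9.99930336e-01,  1.15868442e-02,
        -4.54485660e-02],
       [-9.92707201e-01,  8.38062688e-04, -1.20547544e-01,
         5.28480594e-01],
       [ 1.20529436e-01, -1.17737188e-02, -9.92639932e-01,
         1.33470421e+00],
       [ 0.00000000e+00,  0.00000000e+00,  0.00000000e+00,
         1.00000000e+00]])}
{'time_s': 0.1, 'joints': array([-5.87800153e+01,  2.05872249e+01,  6.38059843e-01, -1.82177844e-02,
       -7.01360034e+01, -1.65084448e+01]), 'qd': array([-0.01448834, -0.12099192,  0.10478504,  0.06438269, -0.03060733,
       -0.01051661]), 'joint_torque': array([ 8.60706477e-04, -5.84168351e+01,  2.93750721e+01,  7.01558501e+00,
        1.01112068e-02, -5.06882736e-05]), 'tcp_pos': array([ 0.17129506, -0.65243898,  0.22570875]), 'eef_rot': array([ 1.79913475e+02, -7.78270764e-03, -1.65294657e+02]), 'contact_force': array([ 0.65619385, -0.78950875, -1.28203569]), 'moment': array([-0.01020108, -0.02385243,  0.0351558 ]), 'gripper_force': 0.0, 'gripper_width': 0.08814094977144793}
```

View pics/top0.png

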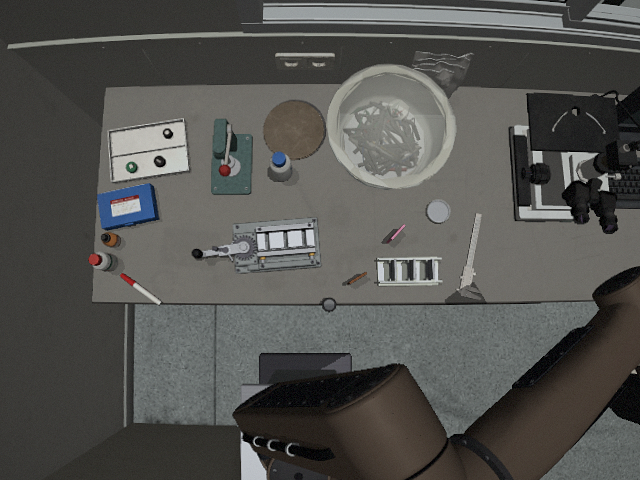

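View pics/scene0.png

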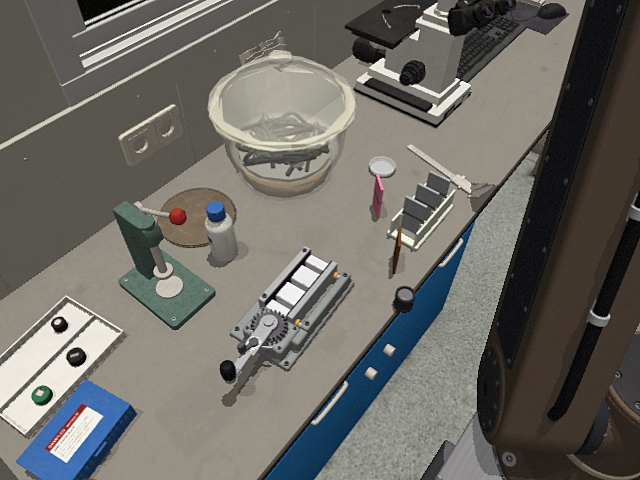

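Top view: the clamp is at (276,245), its handle at (197,253), and the carrier at (408,271) holds dark coupons. Look-alikes are pink at (394,233) and brown at (355,279); the loupe is at (330,304) and the blue-capped bottle at (280,166). I'll enlarge the clamp and carrier to confirm.

Run:
```python
from h import *
s=load("top0"); c=load("scene0")
a=cv2.resize(s["p"][205:315,180:340],None,fx=5,fy=5,interpolation=2)[:,:,::-1]
b=cv2.resize(c["p"][165:255,360:490],None,fx=6,fy=6,interpolation=2)[:,:,::-1]
cv2.imwrite("pics/a.png",a);cv2.imwrite("pics/b.png",b)
P=cloud(s)
for n,u,v in[("clampC",276,245),("handle",197,253),("carrier",408,271),("loupe",330,304),("pink",394,233),("brown",355,279),("bottle",280,160)]:
    print(n,P[v,u].round(3), ray(s,[[u,v]],0.05)[0].round(3))
Q=cloud(c)
for n,u,v in[("c1",412,224),("c2",424,205),("c3",440,186),("handle",228,369)]: print(n,Q[v,u].round(3))
```

```text
clampC [0.512 0.064 0.047] [0.512 0.064 0.05 ]
handle [0.486 0.256 0.107] [0.491 0.268 0.05 ]
carrier [ 0.445 -0.279  0.031] [ 0.444 -0.276  0.05 ]
loupe [ 0.36  -0.075  0.034] [ 0.361 -0.074  0.05 ]
pink [ 0.547 -0.247  0.016] [ 0.543 -0.241  0.05 ]
brown [ 0.422 -0.136  0.085] [ 0.424 -0.139  0.05 ]
bottle [0.712 0.05  0.14 ] [0.737 0.055 0.05 ]
c1 [ 0.444 -0.232  0.033]
c2 [ 0.429 -0.235  0.099]
c3 [ 0.44  -0.325  0.077]
handle [0.479 0.264 0.107]
```

View pics/a.png

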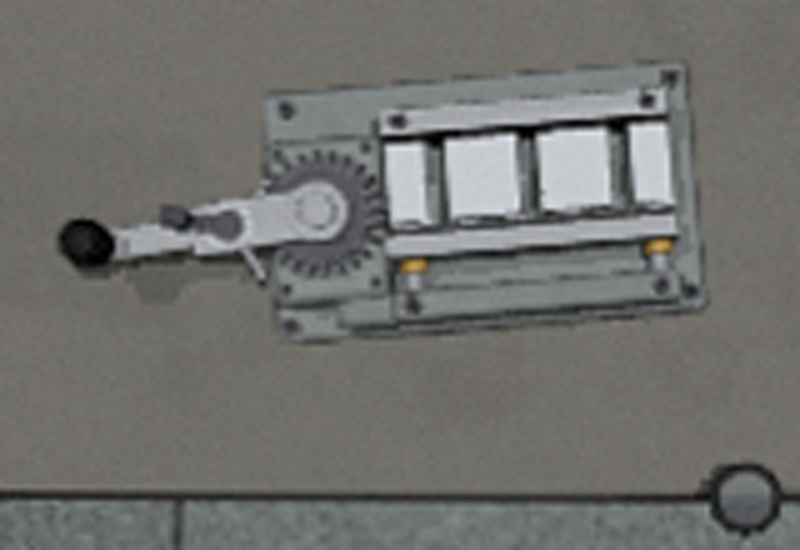

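View pics/b.png

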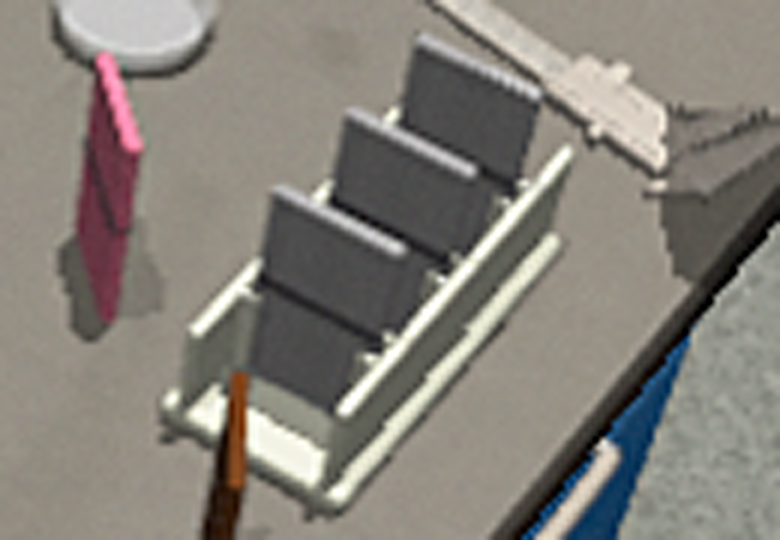

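Crop: the tab (175,215) lies on the far side of the lever, so the pawl is set to close. The carrier holds three grey coupons in all its slots, and the brown and pink pieces stand outside it. Next I work out rough poses.

```bash
cat >> h.py <<'E'
from scipy.spatial.transform import Rotation as Ro
def go(xyz,yaw):
    """shift (mm, tool axes) and yaw turn (rad about tool z) from measured pose to a tool-down pose"""
    st=r.get_state(); R=Ro.from_euler("xyz",st["eef_rot"],degrees=True)
    T=Ro.from_euler("xyz",[180,0,yaw],degrees=True)
    sh=R.inv().apply(np.array(xyz)-st["tcp_pos"])*1000; rv=(R.inv()*T).as_rotvec()
    print("shift",sh.round(1),"turn",rv.round(3)); return sh,rv
E
python3 - <<'E'
from h import *
s=load("top0");P=cloud(s)
def rect(m):
    q=P[m][:,:2].astype(np.float32)*1000; (c,wh,a)=cv2.minAreaRect(q); return np.round(c,1),np.round(wh,1),round(a,2),len(q)
X,Y,Z=P[...,0],P[...,1],P[...,2]
box=lambda x0,x1,y0,y1:(X>x0)&(X<x1)&(Y>y0)&(Y<y1)
print("clamp jaw",rect(box(.4,.62,-.05,.145)&(Z>.05)&(Z<.065)), "all",rect(box(.4,.62,-.06,.16)&(Z>.008)))
print("carrier",rect(box(.37,.53,-.4,-.18)&(Z>.006)&(Z<.06)))
print("coup",rect(box(.37,.53,-.4,-.18)&(Z>.085)))
print("handle",rect(box(.4,.6,.22,.3)&(Z>.095)))
st=r.get_state(); c=r.get_calibration("wrist"); V=c["view"]; o=-V[:3,:3].T@V[:3,3]
R=Ro.from_euler("xyz",st["eef_rot"],degrees=True)
print("cam in tool",R.inv().apply(o-st["tcp_pos"]).round(4),"cam axes in tool\n",(V[:3,:3]@R.as_matrix()).round(3),c["fov_y"])
go([.5,.09,.36],-176)
E
```

```text
clamp jaw (array([509.4,  55.8]), array([109. , 182.7]), 4.38, 892) all (array([504. ,  57.5]), array([160.4, 210.9]), 4.39, 3811)
carrier (array([ 450.1, -289.9]), array([215.5, 155.8]), 89.26, 1310)
coup (array([ 476.3, -281. ]), array([110.7, 102.4]), 2.27, 213)
handle (array([486.4, 260. ]), array([22.3, 22.1]), 64.98, 74)
cam in tool [ 8.030e-02 -1.000e-04 -1.583e-01] cam axes in tool
 [[-0.     1.    -0.   ]
 [-0.954 -0.    -0.3  ]
 [-0.3   -0.     0.954]] 71.27185025407923
shift [-506.4  634.9 -133.4] turn [ 0.001 -0.     0.187]
```

carry_out(
  deltas=[
    [1, [0, 0, -50], [0, 0, 0]],
    [1, [0, 0, -100], [0, 0, 0]],
    [1, [-30, 30, -133], [0, 0, 0]],
    [1, [-506, 635, -133], [0, 0, 0.187]],
    [1, [-506, 635, -133], [0, 0, 0.187]],
    [1, [-506, 635, -133], [0, 0, 0.187]],
    [1, [-506, 635, -133], [0, 0, 0.187]],
    [1, [-506, 635, -133], [0, 0, 0.187]],
    [1, [-506, 635, -133], [0, 0, 0.187]],
    [1, [-506, 635, -133], [0, 0, 0.187]],
    [1, [-506, 635, -133], [0, 0, 0.187]],
    [1, [-506, 635, -133], [0, 0, 0.187]],
  ],
)

```text
time_s: 1.3
tcp_pos: [0.3706, -0.2047, 0.3587]
eef_rot: [180.0, 0.0, -176.0]
contact_force: [2.4, -1.0, 0.1]
gripper_width: 0.0877
gripper_force: 0.0
```

Run:
```python
from h import *
shot("wrist","w_car")
```

carry_out(
  deltas=[
    [1, [-150, 285, 0], [0, 0, 0]],
    [1, [-150, 285, 0], [0, 0, 0]],
    [1, [-150, 285, 0], [0, 0, 0]],
    [1, [-150, 285, 0], [0, 0, 0]],
    [1, [-150, 285, 0], [0, 0, 0]],
    [1, [-150, 285, 0], [0, 0, 0]],
    [1, [-150, 285, 0], [0, 0, 0]],
    [1, [-150, 285, 0], [0, 0, 0]],
    [1, [-150, 285, 0], [0, 0, 0]],
  ],
)

```text
time_s: 2.25
tcp_pos: [0.5002, 0.0882, 0.3581]
eef_rot: [-180.0, -0.1, -175.9]
contact_force: [0.3, -1.1, 0.1]
gripper_width: 0.0874
gripper_force: 0.0
```

Run:
```python
from h import *
print(r.get_state()["tcp_pos"])
shot("wrist","w_cl"); shot("wrist","w_cl2")
a=load("w_car")["p"];b=load("w_cl")["p"]
cv2.imwrite("pics/ab.png",np.vstack([b])[:,:,::-1])
```

```text
[0.50018665 0.08823049 0.35805164]
```

View pics/ab.png

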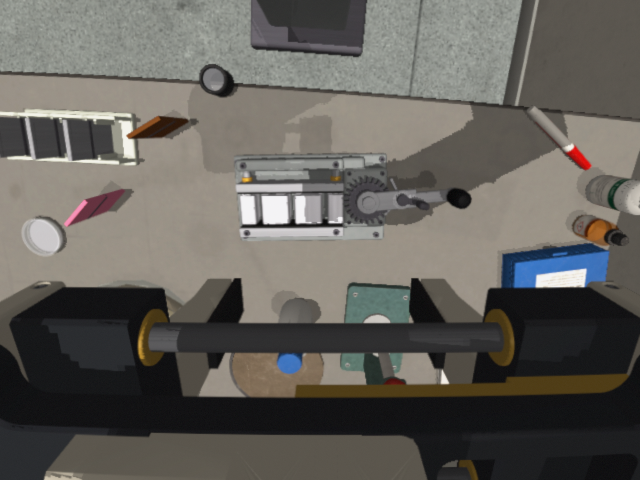

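View pics/w_car.png

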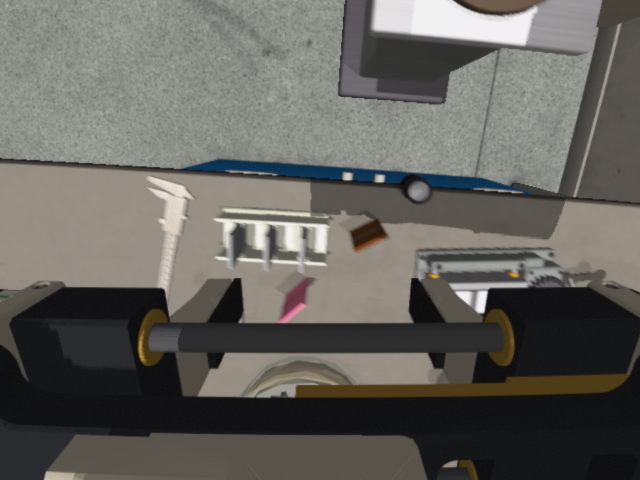

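View: clamp bed white at (240–340,209), spindle (368,201), handle (458,198), with the tab slightly on the lower (far) side. The carrier at (275,238) holds three coupons. I go closer to the clamp for a precise fit.

carry_out(
  deltas=[
    [1, [-36, 10, 138], [0, 0, 0]],
    [1, [-36, 10, 138], [0, 0, 0]],
    [1, [-36, 10, 138], [0, 0, 0]],
    [1, [-36, 10, 138], [0, 0, 0]],
    [1, [-36, 10, 138], [0, 0, 0]],
    [0.4, [-36, 10, 138], [0, 0, 0]],
  ],
)

```text
time_s: 2.95
tcp_pos: [0.5365, 0.1004, 0.2233]
eef_rot: [179.9, 0.2, -176.0]
contact_force: [1.1, 0.3, 1.6]
gripper_width: 0.0839
gripper_force: 0.0
```

Run:
```python
from h import *
shot("wrist","w1"); print(r.get_state()["tcp_pos"])
cv2.imwrite("pics/w1c.png",cv2.resize(load("w1")["p"][90:290,150:510],None,fx=2.2,fy=2.2,interpolation=2)[:,:,::-1])
```

```text
[0.53654197 0.10061674 0.22342384]
```

View pics/w1c.png

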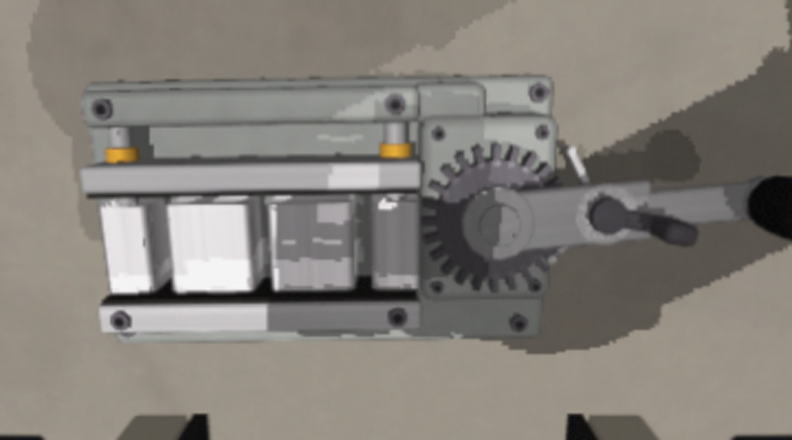

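Run:
```python
from h import *
s=load("w1");P=cloud(s);g=cv2.cvtColor(s["p"],cv2.COLOR_RGB2GRAY)
f=lambda L:[(150+u/2.2,90+v/2.2) for u,v in L]
print("face42",ray(s,f([(115,296),(410,293)]),.042).round(4))
print("jawtop57 ends",ray(s,f([(102,318),(420,316)]),.057).round(4))
print("spindle",ray(s,f([(500,225)]),.067).round(4),"tab",ray(s,f([(682,234)]),.094).round(4),"pivot",ray(s,f([(606,214)]),.075).round(4))
for v in(190,205,212): print(v,g[v,190:345].tolist())
Z=P[...,2]
for v in(200,210):
    z=(Z[v,185:345]*1000).round().astype(int); print(v,z.tolist())
X,Y=P[...,0],P[...,1]
m=(Z>.1)&(X>.4)&(X<.6)&(Y>.22)&(Y<.3);print("handle",P[m].mean(0),m.sum())
m=(Z>.086)&(Z<.1)&(X>.4)&(X<.6)&(Y>.2)&(Y<.25);print("tab",P[m].mean(0),P[m].min(0),P[m].max(0),m.sum())
# jaw top sheet
for n,x0,x1 in(("far",.52,.58),("near",.44,.5)):
    m=(abs(Z-.057)<.0035)&(X>x0)&(X<x1)&(Y<.135)&(Y>-.04); q=P[m][:,:2].astype(np.float32)*1000; print(n,cv2.minAreaRect(q),len(q),Z[m].mean())
```

```text
face42 [[ 0.5591 -0.0285  0.042 ]
 [ 0.548   0.1127  0.042 ]]
jawtop57 ends [[ 0.5656 -0.0296  0.057 ]
 [ 0.5545  0.1173  0.057 ]]
spindle [[0.5083 0.1476 0.067 ]] tab [[0.5021 0.2158 0.094 ]] pivot [[0.4991 0.1902 0.075 ]]
190 [127, 128, 129, 128, 127, 126, 176, 225, 229, 230, 231, 231, 230, 229, 227, 224, 222, 224, 225, 226, 227, 228, 228, 226, 199, 160, 122, 91, 94, 94, 96, 99, 102, 106, 108, 118, 156, 205, 226, 226, 225, 226, 227, 229, 228, 227, 228, 229, 231, 230, 228, 226, 226, 229, 230, 230, 229, 230, 229, 229, 229, 229, 228, 228, 227, 227, 228, 228, 227, 225, 217, 184, 142, 103, 87, 90, 99, 105, 90, 73, 73, 84, 135, 194, 224, 183, 127, 119, 120, 120, 121, 122, 122, 121, 120, 119, 119, 119, 118, 116, 117, 120, 120, 124, 148, 161, 161, 163, 163, 163, 165, 165, 167, 169, 170, 166, 146, 128, 113, 99, 91, 100, 96, 91, 79, 74, 73, 73, 79, 91, 103, 111, 113, 114, 114, 116, 118, 121, 121, 121, 119, 116, 114, 114, 115, 116, 117, 118, 111, 99, 78, 52, 43, 43, 44]
205 [149, 150, 149, 150, 149, 149, 147, 137, 181, 225, 228, 229, 229, 229, 229, 229, 226, 224, 223, 224, 226, 226, 227, 228,
[... 2395 characters left out ...]
42, 42, 43, 42, 43, 43, 41, 42, 381, 42, 44, 44, 43, 42, 43, 43, 42, 42, 42, 41, 42, 42, 42, 43, 43, 41, 43, 41, 42, 42, 41, 43, 42, 39, 40, 21, 13, 13, 12, 12, 13, 12, 12, 40, 40, 42, 43, 42, 43, 42, 41, 42, 42, 42, 41, 41, 42, 42, 42, 42, 42, 43, 42, 39, 39, 43, 44, 44, 46]
handle [0.48830207 0.25721767 0.10600733] 598
tab [0.49610246 0.2292413  0.09286   ] [0.48254582 0.20852118 0.08640177] [0.506613   0.2499862  0.09985899] 305
far ((556.2039794921875, 54.112152099609375), (37.46295166015625, 172.59640502929688), 13.50606632232666) 2329 0.05676307385439597
near ((498.15020751953125, 50.48027420043945), (22.354459762573242, 172.29681396484375), 6.651567459106445) 1850 0.056908539105865484
```

Run:
```python
from h import *
s=load("w1")
p=ray(s,[(222.3,205),(268.3,205),(314.3,212)],.042)
yaw=np.radians(4.4);ex=np.array([np.cos(yaw),np.sin(yaw)]);ey=np.array([-ex[1],ex[0]])
for q in p: print(q.round(4),"ey",(q[:2]@ey).round(4))
for n,q in(("spindle",(.5083,.1476)),("tab",(.5021,.2158)),("pivot",(.4991,.1902)),("handle",(.4883,.2572))): print(n,(np.array(q)@ex).round(4),(np.array(q)@ey).round(4))
# handle by dark mask ray
g=cv2.cvtColor(s["p"],cv2.COLOR_RGB2GRAY)
m=((s["p"].max(2)<25)).astype(np.uint8); m[:,:470]=0; m[:150]=0;m[225:]=0;m[:,540:]=0
n,l,st,c=cv2.connectedComponentsWithStats(m); i=1+st[1:,4].argmax();print(st[i],c[i]); print(ray(s,[c[i]],.108))
P=cloud(s);Z=P[...,2];mm=(abs(Z-.108)<.003)&(P[...,1]>.24)&(P[...,1]<.29)&(P[...,0]<.55);print("top",P[mm].mean(0),mm.sum())
```

```text
[ 0.5366 -0.0068  0.042 ] ey -0.0479
[0.5334 0.0409 0.042 ] ey -0.0001
[0.5375 0.0888 0.042 ] ey 0.0473
spindle 0.5181 0.1082
tab 0.5172 0.1766
pivot 0.5122 0.1513
handle 0.5066 0.219
[490 171  40  28 787] [509.18678526 183.79034307]
[[0.48641902 0.24917867 0.108     ]]
top [0.48864352 0.25875576 0.10744083] 406
```

```bash
cat >> h.py <<'E'
yw=np.radians(4.4);ex=np.array([np.cos(yw),np.sin(yw)]);ey=np.array([-ex[1],ex[0]])
O=.5293*ex+0*ey; SP=O-.010*ex+.108*ey
def W(x,y): return O+ex*x/1000+ey*y/1000
def H(a,rad=115): return SP+rad/1000*(-np.sin(a)*ex+np.cos(a)*ey)
E
python3 - <<'E'
from h import *
print(r.get_state()["joints"].round(1), O, SP, "handle",H(.1),H(-.2),H(.8))
P=cloud(load("w_cl"));Z=P[...,2]
for zz in(.02,.1,.13):
    m=(Z>zz)&(Z<.3)&(P[...,0]>.54)&(P[...,0]<.8)&(P[...,1]>.1)&(P[...,1]<.4); print(zz,m.sum(),P[m].min(0) if m.any() else 0)
P=cloud(load("top0"));Z=P[...,2]
for zz in(.02,.1,.13):
    m=(Z>zz)&(Z<.4)&(P[...,0]>.58)&(P[...,0]<.8)&(P[...,1]>.1)&(P[...,1]<.35); print(zz,m.sum(),P[m].min(0) if m.any() else 0)
t=H(.1,69)+.005*ex; print("tab",t)
c=t-.003*ex   # tool centre over the tab
go([c[0],c[1],.15],-86)
E
```

```text
[  31.2    8.4  -16.2    0.   -65.2 -117.3] [0.52774002 0.04060738] [0.50948384 0.14752189] handle [0.48925822 0.26072933] [0.52361665 0.26165017] [0.4210842  0.22107801]
0.02 1929 [0.54001725 0.10017131 0.02000914]
0.1 500 [0.64703959 0.15722386 0.10005482]
0.13 297 [0.64703959 0.15722386 0.13016593]
0.02 1298 [0.6468722  0.13622183 0.02001522]
0.1 836 [0.6468722  0.15375697 0.10115762]
0.13 817 [0.6468722  0.15375697 0.16746292]
tab [0.50233373 0.21582995]
shift [ 29.4 117.2  73.5] turn [-0.002  0.004 -1.571]
```

carry_out(
  deltas=[
    [0.4, [29, 117, 40], [0, 0, -1.571]],
    [0.4, [29, 117, 40], [0, 0, -1.571]],
    [0.4, [29, 117, 40], [0, 0, -1.571]],
    [0.4, [29, 117, 40], [0, 0, -1.571]],
    [0.4, [29, 117, 40], [0, 0, -1.571]],
    [0.4, [29, 117, 40], [0, 0, -1.571]],
    [0.4, [29, 117, 40], [0, 0, -1.571]],
    [0.4, [29, 117, 40], [0, 0, -1.571]],
    [0.4, [29, 117, 40], [0, 0, -1.571]],
    [0.4, [29, 117, 40], [0, 0, -1.571]],
    [0.4, [29, 117, 73], [0, 0, -1.571]],
    [0.4, [29, 117, 73], [0, 0, -1.571]],
  ],
)

```text
time_s: 4.2
tcp_pos: [0.4971, 0.2146, 0.1466]
eef_rot: [179.9, -0.0, -86.0]
contact_force: [0.4, -0.0, -0.5]
gripper_width: 0.0353
gripper_force: 0.0
```

Run:
```python
from h import *
t=H(.1,69)+.005*ex; print(r.get_state()["tcp_pos"],r.get_state()["eef_rot"],r.get_state()["gripper_width"],t,H(.1,69))
c=t+.001*ex
go([c[0],c[1],.078],-86)
c=H(.1,70)-.019*ex
go([c[0],c[1],.078],-86)
```

```text
[0.49714396 0.21455806 0.14655288] [ 1.79872015e+02 -3.20356906e-02 -8.59761112e+01] 0.035307895648261055 [0.50233373 0.21582995] [0.49734847 0.21544635]
shift [-0.9 -6.4 68.5] turn [ 0.002 -0.001  0.   ]
shift [-1.8 18.7 68.6] turn [ 0.002 -0.001  0.   ]
```

carry_out(
  deltas=[
    [0.4, [-1, -6, 35], [0, 0, 0]],
    [0.4, [-1, -6, 55], [0, 0, 0]],
    [0.4, [-1, -6, 68], [0, 0, 0]],
    [0.4, [-1, -6, 68], [0, 0, 0]],
  ],
)

```text
time_s: 4.6
tcp_pos: [0.5042, 0.2165, 0.0795]
eef_rot: [179.9, -0.1, -86.1]
contact_force: [-0.9, -0.1, 0.7]
gripper_width: 0.035
gripper_force: 0.0
```

carry_out(
  deltas=[
    [0.4, [0, 5, 0], [0, 0, 0]],
    [0.4, [0, 10, 0], [0, 0, 0]],
    [0.4, [0, 14, 0], [0, 0, 0]],
    [0.4, [0, 18, 0], [0, 0, 0]],
    [0.4, [0, 22, 0], [0, 0, 0]],
    [0.4, [0, 25, 0], [0, 0, 0]],
    [0.4, [0, 25, 0], [0, 0, 0]],
  ],
)

```text
time_s: 5.3
tcp_pos: [0.4793, 0.2152, 0.08]
eef_rot: [-180.0, 0.0, -86.0]
contact_force: [1.0, 0.6, 1.0]
gripper_width: 0.0353
gripper_force: 0.6
```

Run:
```python
from h import *
shot("top","t1");shot("scene","s1")
a=cv2.resize(load("t1")["p"][225:285,185:265],None,fx=5,fy=5,interpolation=2)
b=cv2.resize(load("s1")["p"][290:390,200:300],None,fx=4,fy=4,interpolation=2)[:300]
b=cv2.resize(load("s1")["p"][310:385,200:300],None,fx=4,fy=4,interpolation=2)
cv2.imwrite("pics/s1c.png",np.hstack([a,b])[:,:,::-1])
```

```text
(no output)
```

View pics/s1c.png

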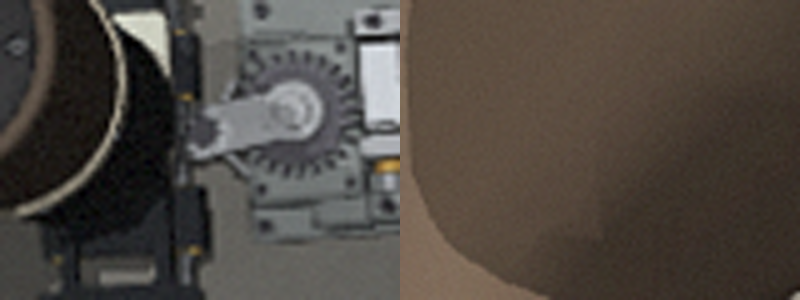

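The gripper hides the tab; the lever has also swung some. I raise the tool and look with the wrist camera.

carry_out(
  deltas=[
    [0.4, [0, -4, -40], [0, 0, 0]],
    [0.4, [0, -4, -80], [0, 0, 0]],
    [0.4, [60, -4, -120], [0, 0, 0]],
    [0.4, [110, -4, -120], [0, 0, 0]],
    [0.4, [110, -4, -120], [0, 0, 0]],
    [0.4, [110, -4, -120], [0, 0, 0]],
  ],
)

```text
time_s: 6.0
tcp_pos: [0.4906, 0.1031, 0.2]
eef_rot: [180.0, -0.0, -86.2]
contact_force: [0.4, 0.2, -1.2]
gripper_width: 0.035
gripper_force: 0.0
```

Run:
```python
from h import *
shot("wrist","w2"); s=load("w2"); print(r.get_state()["tcp_pos"])
uv=proj(s,[[*SP,.067],[*H(.2),.108]]); print(uv)
p=s["p"].copy()
for q in uv: cv2.circle(p,tuple(int(x) for x in q),3,(255,0,0),1)
cv2.imwrite("pics/w2.png",p[:,:,::-1])
```

```text
[0.49068148 0.10416792 0.19952858]
[[303.77817847 269.93678571]
 [329.2971224  398.23567674]]
```

View pics/w2.png

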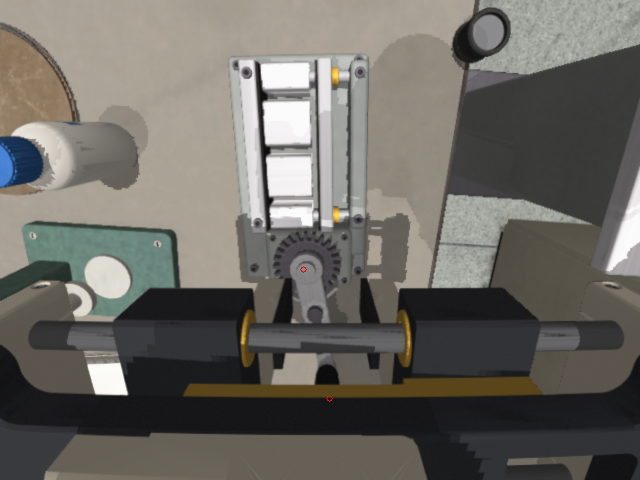

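Image shows the pawl hub at (315,313) hidden beyond by the gripper bar. I move the tool left to uncover it.

carry_out(
  deltas=[
    [0.4, [-50, 0, 0], [0, 0, 0]],
    [0.4, [-100, 0, 0], [0, 0, 0]],
    [0.4, [-150, 0, 0], [0, 0, 0]],
    [0.4, [-200, 0, 0], [0, 0, 0]],
    [0.4, [-200, 0, 0], [0, 0, 0]],
    [0.4, [-200, 0, 0], [0, 0, 0]],
  ],
)

```text
time_s: 6.65
tcp_pos: [0.476, 0.3066, 0.1982]
eef_rot: [179.9, -0.1, -85.8]
contact_force: [0.0, -0.7, 0.2]
gripper_width: 0.035
gripper_force: 0.0
```

Run:
```python
from h import *
shot("wrist","w3"); s=load("w3"); print(r.get_state()["tcp_pos"])
uv=proj(s,[[*SP,.067],[*H(.2),.108],[*H(.3),.108]]); print(uv)
p=s["p"][50:290,180:480]
cv2.imwrite("pics/w3.png",cv2.resize(p,None,fx=2.4,fy=2.4,interpolation=2)[:,:,::-1])
```

```text
[0.47624891 0.30551969 0.19844498]
[[298.4536172   24.59431235]
 [329.10385096 178.42596603]
 [344.22395673 174.4856105 ]]
```

View pics/w3.png

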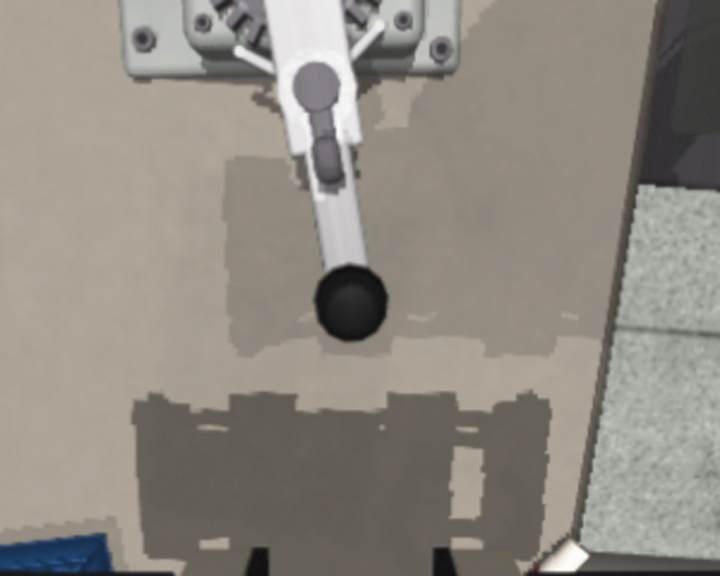

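The tab at crop (327,160) now sits on the lever line (hub (316,85), handle (350,300)). So the pawl is about mid-throw and the lever is at roughly 0.18 rad. I'll push again with the tool aligned to the lever.

Run:
```python
from h import *
c=H(.18,70); go([*c,.13],-75); go([*c,.078],-75)
```

```text
shift [91.1 -9.1 68.6] turn [ 0.002 -0.001 -0.19 ]
shift [ 91.   -9.2 120.6] turn [ 0.002 -0.001 -0.19 ]
```

carry_out(
  deltas=[
    [0.4, [45, -9, 40], [0, 0, -0.1]],
    [0.4, [91, -9, 65], [0, 0, -0.19]],
    [0.4, [91, -9, 68], [0, 0, -0.19]],
    [0.4, [91, -9, 90], [0, 0, -0.19]],
    [0.4, [91, -9, 120], [0, 0, -0.19]],
    [0.4, [91, -9, 120], [0, 0, -0.19]],
  ],
)

```text
time_s: 7.3
tcp_pos: [0.4905, 0.2124, 0.0766]
eef_rot: [179.7, -0.1, -75.3]
contact_force: [-0.3, 0.7, 0.1]
gripper_width: 0.035
gripper_force: 0.0
```

carry_out(
  deltas=[
    [0.4, [0, 6, 0], [0, 0, 0]],
    [0.4, [0, 11, 0], [0, 0, 0]],
    [0.4, [0, 15, 0], [0, 0, 0]],
    [0.4, [0, 19, 0], [0, 0, 0]],
    [0.4, [0, 23, 0], [0, 0, -0.05]],
    [0.4, [0, 27, 0], [0, 0, -0.1]],
    [0.4, [0, 31, 0], [0, 0, -0.15]],
    [0.4, [0, 35, 0], [0, 0, -0.15]],
    [0.4, [0, 37, 0], [0, 0, -0.15]],
    [0.4, [0, 37, 0], [0, 0, -0.15]],
  ],
)

```text
time_s: 8.3
tcp_pos: [0.4581, 0.2065, 0.0809]
eef_rot: [-179.8, 0.0, -66.5]
contact_force: [4.6, -0.4, -1.2]
gripper_width: 0.035
gripper_force: 1.9
```

carry_out(
  deltas=[
    [0.4, [0, -4, -40], [0, 0, 0]],
    [0.4, [0, -4, -80], [0, 0, 0]],
    [0.4, [-50, -4, -120], [0, 0, 0]],
    [0.4, [-100, -4, -120], [0, 0, 0]],
    [0.4, [-100, -4, -120], [0, 0, 0]],
    [0.4, [-100, -4, -120], [0, 0, 0]],
  ],
)

```text
time_s: 8.9
tcp_pos: [0.4196, 0.3003, 0.2003]
eef_rot: [-179.9, 0.1, -66.4]
contact_force: [-0.5, -0.4, -0.8]
gripper_width: 0.0356
gripper_force: 0.0
```

Run:
```python
from h import *
shot("wrist","w4"); s=load("w4"); print(r.get_state()["tcp_pos"],r.get_state()["eef_rot"])
for a in (.2,.3,.4,.5): print(a,((proj(s,[[*H(a),.108]])[0]-[180,50])*2.4).round(), ((proj(s,[[*H(a,70),.094]])[0]-[180,50])*2.4).round())
p=s["p"][50:290,180:480]
cv2.imwrite("pics/w4.png",cv2.resize(p,None,fx=2.4,fy=2.4,interpolation=2)[:,:,::-1])
```

```text
[0.41980743 0.299056   0.19972147] [ 1.79993380e+02  8.81861945e-03 -6.64061877e+01]
0.2 [234. 263.] [255. 112.]
0.3 [272. 267.] [277. 114.]
0.4 [309. 266.] [300. 114.]
0.5 [347. 262.] [323. 111.]
```

View pics/w4.png

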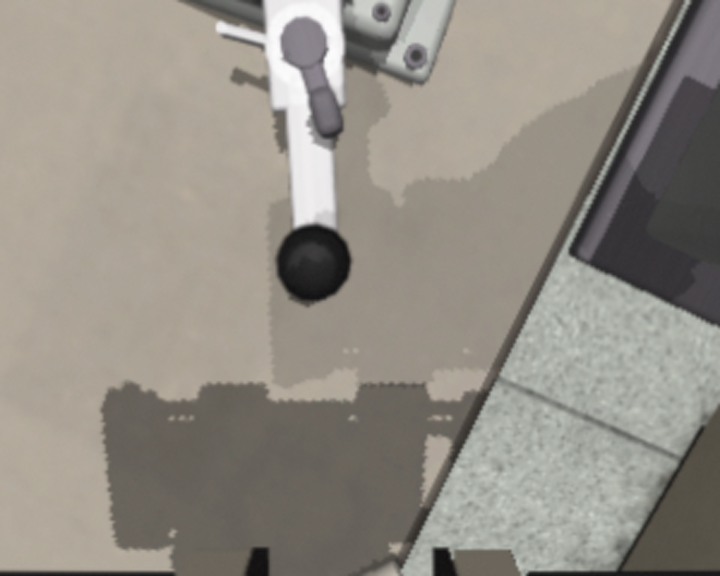

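The tab at (328,118) is now about 7 mm to the robot side of the lever line, so the pawl is fully over to "open". The handle at (313,262) puts the lever at 0.41 rad. Now I grip the handle.

Run:
```python
from h import *
s=load("w4"); q=np.array([313,262])/2.4+[180,50]; h=ray(s,[q],.108)[0]; print(h, H(.41))
d=h[:2]-SP; print("radius",np.hypot(*d), "ang",np.arctan2(-d@ex,d@ey))
go([*H(.41),.15],-69); go([*H(.41),.074],-69)
```

```text
[0.45610633 0.24815315 0.108     ] [0.4556874  0.24916313]
radius 0.11391140465619287 ang 0.41089714361721863
shift [ 60.1 -12.9  49.7] turn [0.    0.    0.045]
shift [ 60.1 -12.9 125.7] turn [0.    0.    0.045]
```

carry_out(
  deltas=[
    [0.5, [40, -8, 20], [0, 0, 0.045]],
    [0.5, [60, -13, 50], [0, 0, 0.045]],
    [0.5, [60, -13, 55], [0, 0, 0.045]],
    [0.5, [60, -13, 95], [0, 0, 0.045]],
    [0.5, [60, -13, 125], [0, 0, 0.045]],
    [0.5, [60, -13, 125], [0, 0, 0.045]],
    [0.2, [60, -13, 125], [0, 0, 0.045]],
    [0.2, [60, -13, 125], [0, 0, 0.045]],
    [0.2, [60, -13, 125], [0, 0, 0.045]],
    [0.2, [60, -13, 125], [0, 0, 0.045]],
  ],
  squeeze=15,
)

```text
time_s: 9.95
tcp_pos: [0.4571, 0.2496, 0.0762]
eef_rot: [-179.9, 0.1, -69.1]
contact_force: [-1.4, 0.4, 4.8]
gripper_width: 0.0236
gripper_force: 15.0
```

```bash
cat >> h.py <<'E'
def arc(a0,a1,n,rad=114.5):
    """offsets (mm, tool axes x,y) along the handle arc from lever angle a0"""
    R=Ro.from_euler("xyz",r.get_state()["eef_rot"],degrees=True)
    for a in np.linspace(a0,a1,n+1)[1:]:
        d=H(a,rad)-H(a0,rad); print(round(a,2),R.inv().apply([*d,0])[:2].__mul__(1000).round(1).tolist())
E
python3 - <<'E'
from h import *
st=r.get_state();d=st["tcp_pos"][:2]-SP; print(st["gripper_width"],st["contact_force"].round(1),"radius",np.hypot(*d), "ang",np.arctan2(-d@ex,d@ey))
arc(.41,.78,4); arc(.78,-.18,10); arc(-.18,.78,10)
E
```

```text
0.023590846035671905 [-1.4  0.4  4.8] radius 0.11474720810619593 ang 0.3976361390377431
0.5 [1.8, 10.4]
0.6 [4.5, 20.7]
0.69 [8.1, 30.6]
0.78 [12.7, 40.2]
0.68 [-4.7, -9.9]
0.59 [-8.5, -20.3]
0.49 [-11.2, -30.9]
0.4 [-12.9, -41.8]
0.3 [-13.5, -52.7]
0.2 [-13.1, -63.7]
0.11 [-11.7, -74.6]
0.01 [-9.2, -85.3]
-0.08 [-5.7, -95.7]
-0.18 [-1.2, -105.7]
-0.08 [-4.5, 10.0]
0.01 [-8.0, 20.4]
0.11 [-10.5, 31.1]
0.2 [-11.9, 42.0]
0.3 [-12.3, 53.0]
0.4 [-11.7, 64.0]
0.49 [-10.0, 74.8]
0.59 [-7.2, 85.5]
0.68 [-3.5, 95.8]
0.78 [1.2, 105.7]
```

carry_out(
  deltas=[
    [0.2, [2, 10, 0], [0, 0, 0]],
    [0.2, [4, 21, 0], [0, 0, 0]],
    [0.2, [8, 31, 0], [0, 0, 0]],
    [0.2, [13, 40, 0], [0, 0, 0]],
    [0.2, [13, 40, 0], [0, 0, 0]],
  ],
)

```text
time_s: 10.45
tcp_pos: [0.4231, 0.2243, 0.0762]
eef_rot: [-179.8, 0.2, -69.1]
contact_force: [-8.7, 8.9, 6.9]
gripper_width: 0.0237
gripper_force: 15.0
```

carry_out(
  deltas=[
    [0.2, [-5, -10, 0], [0, 0, 0]],
    [0.2, [-8, -20, 0], [0, 0, 0]],
    [0.2, [-11, -31, 0], [0, 0, 0]],
    [0.2, [-13, -42, 0], [0, 0, 0]],
    [0.2, [-13, -53, 0], [0, 0, 0]],
    [0.2, [-13, -64, 0], [0, 0, 0]],
    [0.2, [-12, -75, 0], [0, 0, 0]],
    [0.2, [-9, -85, 0], [0, 0, 0]],
    [0.2, [-6, -96, 0], [0, 0, 0]],
    [0.2, [-1, -106, 0], [0, 0, 0]],
    [0.2, [-1, -106, 0], [0, 0, 0]],
  ],
)

```text
time_s: 11.55
tcp_pos: [0.521, 0.2587, 0.0753]
eef_rot: [179.8, -0.1, -69.1]
contact_force: [-4.3, -8.5, 11.9]
gripper_width: 0.0235
gripper_force: 15.0
```

```bash
cat >> h.py <<'E'
def lev():
    st=r.get_state();d=st["tcp_pos"][:2]-SP; print("F",st["contact_force"].round(1),"rad",np.hypot(*d).round(4), "ang",np.arctan2(-d@ex,d@ey).round(3),st["tcp_pos"].round(4),"w",st["gripper_width"].round(4))
def jaw(f):
    """moving jaw's gap (mm): far/near jaw top sheets from the wrist depth, clamp frame"""
    s=shot("wrist",f); P=cloud(load(f)); q=P[...,:2]-O; x=q@ex*1000; y=q@ey*1000; Z=P[...,2]*1000
    m=(abs(Z-57)<3.5)&(abs(y)<60)&(abs(x)<70); h,b=np.histogram(x[m],np.arange(-70,60,1)); print("jaw top x bins",[(int(b[i]),int(h[i])) for i in range(len(h)) if h[i]>15])
E
python3 - <<'E'
from h import *
lev(); jaw("j1")
E
```

```text
Traceback (most recent call last):
  File "h.py", line 37, in lev
    st=r.get_state();d=st["tcp_pos"][:2]-SP; print("F",st["contact_force"].round(1),"rad",np.hypot(*d).round(4), "ang",np.arctan2(-d@ex,d@ey).round(3),st["tcp_pos"].round(4),"w",st["gripper_width"].round(4))
                                                                                                                                                                                  ^^^^^^^^^^^^^^^^^^^^^^^^^
AttributeError: 'float' object has no attribute 'round'
```

```bash
sed -i 's/st\["gripper_width"\].round(4)/round(st["gripper_width"],4)/' h.py
python3 - <<'E'
from h import *
lev(); jaw("j1"); jaw("j1b")
s=load("w1"); P=cloud(s); q=P[...,:2]-O; x=q@ex*1000; y=q@ey*1000; Z=P[...,2]*1000
m=(abs(Z-57)<3.5)&(abs(y)<60)&(abs(x)<70); h,b=np.histogram(x[m],np.arange(-70,60,1)); print("w1",[(int(b[i]),int(h[i])) for i in range(len(h)) if h[i]>15])
E
```

```text
F [-4.3 -8.5 11.9] rad 0.1118 ang -0.18 [0.521  0.2587 0.0753] w 0.0235
jaw top x bins [(-39, 18), (-38, 19), (-37, 23), (-36, 17), (-35, 18), (-33, 17)]
jaw top x bins [(-39, 16), (-38, 19), (-37, 22), (-36, 22), (-35, 17)]
w1 [(-38, 127), (-37, 148), (-36, 137), (-35, 127), (-34, 132), (-33, 128), (-32, 131), (-31, 129), (-30, 125), (-29, 131), (-28, 122), (-27, 116), (-26, 131), (-25, 132), (-24, 24), (23, 86), (24, 97), (25, 154), (26, 136), (27, 118), (28, 106), (29, 116), (30, 106), (31, 115), (32, 112), (33, 116), (34, 110), (35, 106), (36, 105), (37, 111), (38, 78)]
```

carry_out(
  deltas=[
    [0.2, [-4, 10, 0], [0, 0, 0]],
    [0.2, [-8, 20, 0], [0, 0, 0]],
    [0.2, [-10, 31, 0], [0, 0, 0]],
    [0.2, [-12, 42, 0], [0, 0, 0]],
    [0.2, [-12, 53, 0], [0, 0, 0]],
    [0.2, [-12, 64, 0], [0, 0, 0]],
    [0.2, [-10, 75, 0], [0, 0, 0]],
    [0.2, [-7, 85, 0], [0, 0, 0]],
    [0.2, [-4, 96, 0], [0, 0, 0]],
    [0.2, [1, 106, 0], [0, 0, 0]],
    [0.2, [1, 106, 0], [0, 0, 0]],
  ],
)

```text
time_s: 12.75
tcp_pos: [0.4228, 0.2221, 0.0754]
eef_rot: [-179.9, 0.1, -69.1]
contact_force: [-0.8, 2.5, 7.0]
gripper_width: 0.024
gripper_force: 15.0
```

```bash
sed -i 's/^O=.*/O=.5293*ex+0*ey; SP=O-.010*ex+.108*ey+np.array([-.002,-.001])/' h.py
python3 - <<'E'
from h import *
lev(); jaw("j2")
cv2.imwrite("pics/j2.png",load("j2")["p"][0:300,150:560,::-1])
E
```

```text
F [-0.8  2.5  7. ] rad 0.1135 ang 0.766 [0.4228 0.2221 0.0754] w 0.024
jaw top x bins [(-43, 23), (-42, 16)]
```

View pics/j2.png

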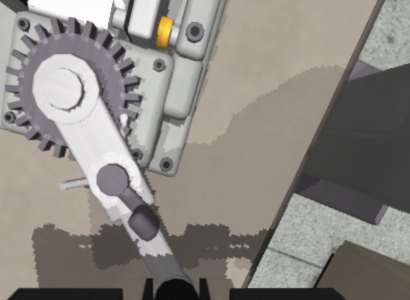

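The jaw is moving (its rear edge has gone from -38 to about -43). I continue the strokes.

carry_out(
  deltas=[
    [0.2, [-5, -10, 0], [0, 0, 0]],
    [0.2, [-8, -20, 0], [0, 0, 0]],
    [0.2, [-11, -31, 0], [0, 0, 0]],
    [0.2, [-13, -42, 0], [0, 0, 0]],
    [0.2, [-13, -53, 0], [0, 0, 0]],
    [0.2, [-13, -64, 0], [0, 0, 0]],
    [0.2, [-12, -75, 0], [0, 0, 0]],
    [0.2, [-9, -85, 0], [0, 0, 0]],
    [0.2, [-6, -96, 0], [0, 0, 0]],
    [0.2, [-1, -106, 0], [0, 0, 0]],
    [0.2, [-1, -106, 0], [0, 0, 0]],
  ],
)

```text
time_s: 13.9
tcp_pos: [0.5211, 0.2581, 0.075]
eef_rot: [179.7, -0.2, -69.1]
contact_force: [-1.2, -8.5, 12.9]
gripper_width: 0.0233
gripper_force: 15.0
```

carry_out(
  deltas=[
    [0.2, [-4, 10, 0], [0, 0, 0]],
    [0.2, [-8, 20, 0], [0, 0, 0]],
    [0.2, [-10, 31, 0], [0, 0, 0]],
    [0.2, [-12, 42, 0], [0, 0, 0]],
    [0.2, [-12, 53, 0], [0, 0, 0]],
    [0.2, [-12, 64, 0], [0, 0, 0]],
    [0.2, [-10, 75, 0], [0, 0, 0]],
    [0.2, [-7, 85, 0], [0, 0, 0]],
    [0.2, [-4, 96, 0], [0, 0, 0]],
    [0.2, [1, 106, 0], [0, 0, 0]],
    [0.2, [1, 106, 0], [0, 0, 0]],
  ],
)

```text
time_s: 15.0
tcp_pos: [0.4227, 0.2215, 0.0752]
eef_rot: [-180.0, 0.0, -69.1]
contact_force: [1.8, -1.0, 6.2]
gripper_width: 0.0237
gripper_force: 15.0
```

carry_out(
  deltas=[
    [0.2, [-5, -10, 0], [0, 0, 0]],
    [0.2, [-8, -20, 0], [0, 0, 0]],
    [0.2, [-11, -31, 0], [0, 0, 0]],
    [0.2, [-13, -42, 0], [0, 0, 0]],
    [0.2, [-13, -53, 0], [0, 0, 0]],
    [0.2, [-13, -64, 0], [0, 0, 0]],
    [0.2, [-12, -75, 0], [0, 0, 0]],
    [0.2, [-9, -85, 0], [0, 0, 0]],
    [0.2, [-6, -96, 0], [0, 0, 0]],
    [0.2, [-1, -106, 0], [0, 0, 0]],
    [0.2, [-1, -106, 0], [0, 0, 0]],
  ],
)

```text
time_s: 16.1
tcp_pos: [0.5211, 0.258, 0.0749]
eef_rot: [179.7, -0.2, -69.1]
contact_force: [-0.4, -11.0, 13.9]
gripper_width: 0.0233
gripper_force: 15.0
```

carry_out(
  deltas=[
    [0.2, [-4, 10, 0], [0, 0, 0]],
    [0.2, [-8, 20, 0], [0, 0, 0]],
    [0.2, [-10, 31, 0], [0, 0, 0]],
    [0.2, [-12, 42, 0], [0, 0, 0]],
    [0.2, [-12, 47, 0], [0, 0, 0]],
    [0.2, [-12, 53, 0], [0, 0, 0]],
  ],
)

```text
time_s: 16.7
tcp_pos: [0.4681, 0.2518, 0.075]
eef_rot: [180.0, -0.1, -69.1]
contact_force: [5.9, -5.4, 6.9]
gripper_width: 0.0235
gripper_force: 15.0
```

Run:
```python
from h import *
lev(); jaw("j3")
```

```text
F [ 5.9 -5.4  6.9] rad 0.1124 ang 0.282 [0.4681 0.2518 0.075 ] w 0.0235
jaw top x bins []
```

carry_out(
  deltas=[
    [0.2, [0, 5, 0], [0, 0, 0]],
    [0.2, [1, 11, 0], [0, 0, 0]],
    [0.2, [1, 16, 0], [0, 0, 0]],
  ],
)

```text
time_s: 17.05
tcp_pos: [0.4538, 0.2455, 0.075]
eef_rot: [180.0, -0.1, -69.1]
contact_force: [7.4, -7.4, 6.2]
gripper_width: 0.0239
gripper_force: 15.0
```

carry_out(
  deltas=[
    [0.2, [1, 5, 0], [0, 0, 0]],
    [0.2, [2, 10, 0], [0, 0, 0]],
  ],
)

```text
time_s: 17.25
tcp_pos: [0.4465, 0.2413, 0.0752]
eef_rot: [-179.8, -0.0, -69.0]
contact_force: [16.3, -2.1, -2.9]
gripper_width: 0.0238
gripper_force: 15.0
```

Run:
```python
from h import *
lev()
```

```text
F [16.3 -2.1 -2.9] rad 0.1128 ang 0.495 [0.4465 0.2413 0.0752] w 0.0238
```

carry_out(
  deltas=[
    [0.2, [1, 4, 0], [0, 0, 0]],
    [0.2, [1, 4, 0], [0, 0, 0]],
  ],
)

```text
time_s: 17.45
tcp_pos: [0.4437, 0.2396, 0.0752]
eef_rot: [-179.7, 0.0, -69.0]
contact_force: [15.1, -2.1, -3.8]
gripper_width: 0.0235
gripper_force: 15.0
```

Run:
```python
from h import *
lev()
```

```text
F [15.1 -2.1 -3.8] rad 0.1128 ang 0.524 [0.4437 0.2396 0.0752] w 0.0235
```

The force plateaus near 15 N, which is the squeeze limit, so the jaw is at its stop. I ease back, release, and look at the jaw.

carry_out(
  deltas=[
    [0.2, [-1, -8, 0], [0, 0, 0]],
    [0.2, [-2, -16, 0], [0, 0, 0]],
    [0.5, [-2, -16, 0], [0, 0, 0]],
    [0.5, [-2, -16, 0], [0, 0, 0]],
    [0.5, [-2, -16, -40], [0, 0, 0]],
    [0.5, [-2, -16, -85], [0, 0, 0]],
    [0.5, [-2, -16, -130], [0, 0, 0]],
    [0.5, [-2, -16, -170], [0, 0, 0]],
    [0.5, [-2, -16, -170], [0, 0, 0]],
  ],
)

```text
time_s: 18.35
tcp_pos: [0.4574, 0.2478, 0.2499]
eef_rot: [-179.6, 0.2, -69.0]
contact_force: [-0.6, 0.6, -0.6]
gripper_width: 0.0441
gripper_force: 0.0
```

Run:
```python
from h import *
lev(); go([.53,.09,.24],-175.6)
```

```text
F [-0.6  0.6 -0.6] rad 0.113 ang 0.382 [0.4574 0.2478 0.2499] w 0.0441
shift [173.4 -11.3   9.5] turn [-0.002  0.009  1.86 ]
```

carry_out(
  deltas=[
    [0.4, [173, -11, 0], [0, 0, 1.86]],
    [0.4, [173, -11, 0], [0, 0, 1.86]],
    [0.4, [173, -11, 0], [0, 0, 1.86]],
    [0.4, [173, -11, 0], [0, 0, 1.86]],
    [0.4, [173, -11, 0], [0, 0, 1.86]],
    [0.4, [173, -11, 0], [0, 0, 1.86]],
    [0.4, [173, -11, 0], [0, 0, 1.86]],
    [0.4, [173, -11, 0], [0, 0, 1.86]],
    [0.4, [173, -11, 0], [0, 0, 1.86]],
    [0.4, [173, -11, 0], [0, 0, 1.86]],
    [0.4, [173, -11, 0], [0, 0, 1.86]],
    [0.4, [173, -11, 0], [0, 0, 1.86]],
  ],
)

```text
time_s: 19.55
tcp_pos: [0.5267, 0.0888, 0.2432]
eef_rot: [-180.0, -0.2, -172.6]
contact_force: [-0.6, 0.3, 0.4]
gripper_width: 0.035
gripper_force: 0.0
```

carry_out(
  deltas=[
    [0.4, [0, 0, 10], [0, 0, 0.055]],
    [0.4, [0, 0, 10], [0, 0, 0.055]],
    [0.4, [0, 0, 10], [0, 0, 0.055]],
  ],
)

```text
time_s: 19.85
tcp_pos: [0.5273, 0.0888, 0.2338]
eef_rot: [-180.0, -0.1, -175.3]
contact_force: [-0.8, 1.1, -0.7]
gripper_width: 0.0348
gripper_force: 0.0
```

Run:
```python
from h import *
st=r.get_state();print(st["tcp_pos"],st["eef_rot"]); jaw("j4")
s=load("j4"); print(proj(s,[[*W(0,0),.042],[*W(25,0),.042],[*W(-10,108),.067],[*W(-32,0),.057]]).round(1))
cv2.imwrite("pics/j4.png",cv2.resize(s["p"][90:290,150:510],None,fx=2.2,fy=2.2,interpolation=2)[:,:,::-1])
```

```text
[0.52732224 0.08876853 0.23383158] [-1.79968580e+02 -1.13323568e-01 -1.75258755e+02]
jaw top x bins [(-48, 115), (-47, 127), (-46, 129), (-45, 128), (-44, 126), (-43, 124), (-42, 132), (-41, 127), (-40, 118), (-39, 129), (-38, 112), (-37, 97), (-36, 124), (-35, 118), (-34, 86), (23, 78), (24, 89), (25, 145), (26, 128), (27, 109), (28, 107), (29, 109), (30, 96), (31, 104), (32, 100), (33, 96), (34, 104), (35, 103), (36, 102), (37, 92), (38, 95), (39, 26)]
[[280.8 207.3]
 [281.5 229.7]
 [386.4 203.4]
 [277.8 179. ]]
```

View pics/j4.png

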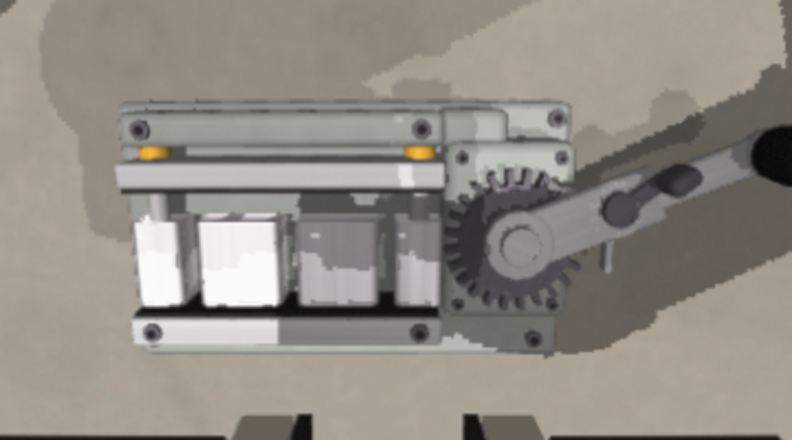

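Run:
```python
from h import *
for f in("w1","j4"):
    s=load(f); g=cv2.cvtColor(s["p"],cv2.COLOR_RGB2GRAY).astype(float)
    for y in(-20,20):
        # sample along clamp x at z=57
        xs=np.arange(-60,45,.5); uv=proj(s,[[*W(x,y),.057] for x in xs]).astype(np.float32)
        v=cv2.remap(g.astype(np.float32),uv[:,0].reshape(1,-1),uv[:,1].reshape(1,-1),1)[0]
        d=np.abs(np.gradient(v,.5)); pk=[(xs[i],int(v[i-3]),int(v[i+3])) for i in range(3,len(xs)-3) if d[i]>12 and d[i]==d[i-3:i+4].max()]
        print(f,y,pk)
```

```text
w1 -20 [(np.float64(-53.0), 108, 144), (np.float64(-40.5), 142, 73), (np.float64(-37.0), 74, 167), (np.float64(-26.0), 161, 50), (np.float64(-20.0), 100, 231), (np.float64(20.0), 224, 29), (np.float64(25.5), 43, 181), (np.float64(38.0), 197, 171)]
w1 20 [(np.float64(-53.5), 103, 144), (np.float64(-41.5), 144, 72), (np.float64(-37.5), 71, 161), (np.float64(-26.5), 170, 47), (np.float64(-23.5), 47, 107), (np.float64(4.0), 117, 149), (np.float64(19.5), 125, 20), (np.float64(25.0), 23, 105), (np.float64(38.5), 115, 97), (np.float64(41.5), 97, 145)]
j4 -20 [(np.float64(-56.0), 151, 126), (np.float64(-54.0), 127, 157), (np.float64(-50.5), 156, 80), (np.float64(-47.0), 81, 183), (np.float64(-35.5), 169, 75), (np.float64(-33.5), 69, 159), (np.float64(-24.5), 160, 120), (np.float64(-20.5), 117, 241), (np.float64(19.5), 240, 39), (np.float64(26.0), 61, 217), (np.float64(39.0), 217, 184), (np.float64(42.5), 181, 153)]
j4 20 [(np.float64(-56.0), 151, 115), (np.float64(-54.0), 118, 157), (np.float64(-51.0), 157, 79), (np.float64(-47.5), 78, 180), (np.float64(-36.5), 188, 61), (np.float64(-24.5), 81, 121), (np.float64(-20.5), 114, 131), (np.float64(2.0), 140, 179), (np.float64(17.0), 179, 126), (np.float64(19.5), 133, 20), (np.float64(24.5), 22, 104), (np.float64(39.0), 130, 178), (np.float64(42.5), 176, 157)]
```

The jaws now measure about 57 mm apart, so the jaw is all the way back. Next is the carrier.

carry_out(
  deltas=[
    [0.4, [15, -50, 0], [0, 0, 0]],
    [0.4, [108, -363, 0], [0, 0, 0]],
    [0.4, [108, -363, 0], [0, 0, 0]],
    [0.4, [108, -363, 0], [0, 0, 0]],
    [0.4, [108, -363, 0], [0, 0, 0]],
    [0.4, [108, -363, 0], [0, 0, 0]],
    [0.4, [108, -363, 0], [0, 0, 0]],
    [0.4, [108, -363, 0], [0, 0, 0]],
    [0.4, [108, -363, 0], [0, 0, 0]],
    [0.4, [108, -363, 0], [0, 0, 0]],
    [0.4, [108, -363, 0], [0, 0, 0]],
  ],
)

```text
time_s: 21.0
tcp_pos: [0.4499, -0.281, 0.2347]
eef_rot: [180.0, 0.0, -175.3]
contact_force: [-0.2, 0.7, 0.0]
gripper_width: 0.0349
gripper_force: 0.0
```

```bash
sed -i 's/^O=.5293/O=.5281/' h.py; sed -i 's/\[-.002,-.001\]/[-.001,-.001]/' h.py
python3 - <<'E'
from h import *
st=r.get_state();print(st["tcp_pos"],st["eef_rot"]); shot("wrist","c1")
s=load("c1"); P=cloud(s); Z=P[...,2]
m=(Z>.093)&(Z<.107)&(abs(P[...,0]-.44)<.08)&(abs(P[...,1]+.28)<.1)
n,l,stt,c=cv2.connectedComponentsWithStats(m.astype(np.uint8))
for i in range(1,n):
    if stt[i,4]>40: q=P[l==i]; print(stt[i,4],(q[:,:2].min(0)*1000).round(1),(q[:,:2].max(0)*1000).round(1),q.mean(0).round(4),cv2.minAreaRect(q[:,:2].astype(np.float32)*1000))
cv2.imwrite("pics/c1.png",s["p"][:300,:,::-1])
E
```

```text
[ 0.44994952 -0.28100531  0.23469958] [ 1.79989257e+02  9.83025668e-03 -1.75322746e+02]
406 [ 424.6 -334.3] [ 474.2 -327.7] [ 0.4481 -0.3306  0.0994] ((449.3652038574219, -330.88897705078125), (49.659217834472656, 6.406547546386719), 0.4618580639362335)
358 [ 424.1 -286.1] [ 474.1 -279.8] [ 0.4478 -0.283   0.0999] ((449.09210205078125, -282.9772033691406), (50.08610916137695, 5.984683990478516), 0.5963744521141052)
408 [ 423.6 -238.4] [ 473.3 -231.8] [ 0.4476 -0.2355  0.0993] ((448.4588623046875, -235.068115234375), (49.81378173828125, 6.397961139678955), 0.647722601890564)
```

View pics/c1.png

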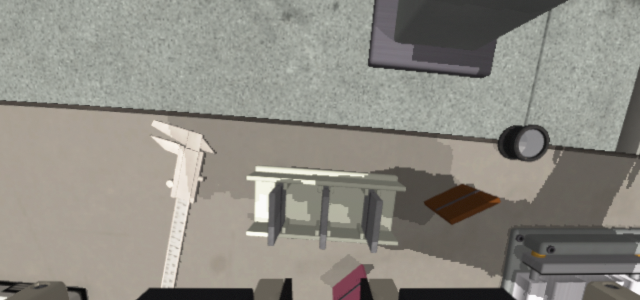

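Carrier view: three grey coupons at (276,213), (324,215) and (374,217); brown at (460,203) and pink at (348,285) stand outside it and are left alone. I take the left coupon C, at (0.4485, -0.2351), first.

Run:
```python
from h import *
go([.4485,-.2351,.12],-179.4); go([.4485,-.2351,.064],-179.4)
print(O,W(-3,48),W(-3,0),W(-3,-48))
```

```text
shift [ -2.1  45.7 114.7] turn [0.    0.    0.072]
shift [ -2.1  45.7 170.7] turn [0.    0.    0.072]
[0.52654356 0.04051532] [0.51986989 0.08814369] [0.5235524  0.04028516] [ 0.52723491 -0.00757337]
```

carry_out(
  deltas=[
    [0.3, [-2, 46, 40], [0, 0, 0.072]],
    [0.3, [-2, 46, 80], [0, 0, 0.072]],
    [0.3, [-2, 46, 114], [0, 0, 0.072]],
    [0.3, [-2, 46, 114], [0, 0, 0.072]],
    [0.3, [-2, 46, 114], [0, 0, 0.072]],
  ],
  squeeze=35,
)

```text
time_s: 21.55
tcp_pos: [0.4488, -0.2351, 0.1214]
eef_rot: [-180.0, -0.0, -179.4]
contact_force: [-0.1, -1.2, 0.8]
gripper_width: 0.0262
gripper_force: 0.0
```

Run:
```python
from h import *
print(r.get_state()["gripper_width"]); go([.4485,-.2351,.064],-179.4)
```

```text
0.026235706358895005
shift [ 0.3  0.1 57.4] turn [-0.001 -0.001  0.   ]
```

carry_out(
  deltas=[
    [0.3, [0, 0, 30], [0, 0, 0]],
    [0.3, [0, 0, 57], [0, 0, 0]],
    [0.3, [0, 0, 57], [0, 0, 0]],
    [0.0, [0, 0, 57], [0, 0, 0]],
    [0.0, [0, 0, 57], [0, 0, 0]],
    [0.0, [0, 0, 57], [0, 0, 0]],
    [0.0, [0, 0, 57], [0, 0, 0]],
  ],
)

```text
time_s: 22.25
tcp_pos: [0.4493, -0.2357, 0.0652]
eef_rot: [-180.0, 0.2, -179.5]
contact_force: [0.3, 2.9, 7.3]
gripper_width: 0.006
gripper_force: 35.0
```

carry_out(
  deltas=[
    [0.0, [0, 0, -10], [0, 0, 0]],
    [0.0, [0, 0, -25], [0, 0, 0]],
    [0.0, [0, 0, -45], [0, 0, 0]],
    [0.0, [0, 0, -70], [0, 0, 0]],
    [0.0, [0, 0, -100], [0, 0, 0]],
    [0.0, [0, 0, -130], [0, 0, 0]],
    [0.0, [0, 0, -130], [0, 0, 0]],
  ],
)

```text
time_s: 22.95
tcp_pos: [0.4503, -0.2363, 0.1987]
eef_rot: [-179.9, 0.4, -179.5]
contact_force: [-0.4, 0.1, -2.5]
gripper_width: 0.0061
gripper_force: 35.0
```

Run:
```python
from h import *
p=W(-3,48); go([*p,.20],-175.6)
```

```text
shift [-72.7 323.7  -1.5] turn [-0.002  0.007 -0.067]
```

carry_out(
  deltas=[
    [0.0, [-6, 25, 0], [0, 0, 0]],
    [0.0, [-73, 324, 0], [0, 0, -0.067]],
    [0.0, [-73, 324, 0], [0, 0, -0.067]],
    [0.0, [-73, 324, 0], [0, 0, -0.067]],
    [0.0, [-73, 324, 0], [0, 0, -0.067]],
    [0.0, [-73, 324, 0], [0, 0, -0.067]],
    [0.0, [-73, 324, 0], [0, 0, -0.067]],
    [0.0, [-73, 324, 0], [0, 0, -0.067]],
    [0.0, [-73, 324, 0], [0, 0, -0.067]],
    [0.0, [-73, 324, 0], [0, 0, -0.067]],
    [0.0, [-73, 324, 0], [0, 0, -0.067]],
  ],
)

```text
time_s: 24.05
tcp_pos: [0.5178, 0.0878, 0.1936]
eef_rot: [-180.0, -0.0, -175.7]
contact_force: [0.2, 0.0, -2.6]
gripper_width: 0.0059
gripper_force: 35.0
```

Run:
```python
from h import *
p=W(-3,48); go([*p,.10],-175.6); shot("wrist","p1"); s=load("p1")
# is the carrier seen / coupon position: depth blobs near coupon top
P=cloud(s); q=P[...,:2]-O; x=q@ex*1000;y=q@ey*1000;Z=P[...,2]
for z0 in(.21,.22,.23,.24):
    m=(abs(Z-z0)<.006)&(abs(y-48)<15)&(abs(x)<60); print(z0,m.sum(),x[m].min() if m.any() else 0,x[m].max() if m.any() else 0, y[m].mean() if m.any() else 0)
```

```text
shift [-2.1  0.2 93.6] turn [-0.    -0.    -0.002]
0.21 664 -31.00076562762068 -6.348089233830544 47.88508490319776
0.22 510 -30.966216314144937 -9.531732067246931 47.938211962729405
0.23 1447 -30.811785163328643 18.863514886744255 47.816167366032325
0.24 446 -15.894602339841368 8.21472877889282 47.836576601735125
```

carry_out(
  deltas=[
    [0.0, [-3, 0, 30], [0, 0, 0]],
    [0.0, [-3, 0, 60], [0, 0, 0]],
    [0.0, [-3, 0, 75], [0, 0, 0]],
    [0.0, [-3, 0, 85], [0, 0, 0]],
    [0.0, [-3, 0, 93], [0, 0, 0]],
    [0.0, [-3, 0, 93], [0, 0, 0]],
  ],
)

```text
time_s: 24.7
tcp_pos: [0.521, 0.0887, 0.1001]
eef_rot: [-180.0, -0.0, -175.7]
contact_force: [0.1, -1.2, -2.6]
gripper_width: 0.0058
gripper_force: 35.0
```

Run:
```python
from h import *
p=W(-2.1,48); go([*p,.0672],-175.6)
```

```text
shift [ 0.3 -0.5 32.9] turn [-0.    -0.001 -0.002]
```

carry_out(
  deltas=[
    [0.0, [0, 0, 6], [0, 0, 0]],
    [0.0, [0, 0, 12], [0, 0, 0]],
    [0.0, [0, 0, 18], [0, 0, 0]],
    [0.0, [0, 0, 24], [0, 0, 0]],
    [0.0, [0, 0, 29], [0, 0, 0]],
    [0.0, [0, 0, 29], [0, 0, 0]],
  ],
)

```text
time_s: 25.3
tcp_pos: [0.5208, 0.0888, 0.0706]
eef_rot: [-180.0, -0.1, -175.7]
contact_force: [1.3, -5.6, -5.3]
gripper_width: 0.0061
gripper_force: 35.0
```

carry_out(
  deltas=[
    [0.0, [0, 0, 2], [0, 0, 0]],
    [0.0, [0, 0, 4], [0, 0, 0]],
    [0.0, [0, 0, 5], [0, 0, 0]],
    [0.0, [0, 0, 5], [0, 0, 0]],
  ],
)

```text
time_s: 25.7
tcp_pos: [0.5211, 0.0888, 0.0672]
eef_rot: [-180.0, -0.0, -175.6]
contact_force: [-2.4, -6.4, 10.1]
gripper_width: 0.0061
gripper_force: 35.0
```

Floor contact (+10 N up, against -2.6 hanging). I release, rise, and check.

carry_out(
  deltas=[
    [0.3, [0, 0, 0], [0, 0, 0]],
    [0.3, [0, 0, 0], [0, 0, 0]],
    [0.3, [0, 0, 0], [0, 0, 0]],
    [0.3, [0, 0, -30], [0, 0, 0]],
    [0.3, [0, 0, -70], [0, 0, 0]],
    [0.3, [0, 0, -120], [0, 0, 0]],
    [0.3, [0, 0, -165], [0, 0, 0]],
    [0.3, [0, 0, -165], [0, 0, 0]],
  ],
)

```text
time_s: 26.5
tcp_pos: [0.5246, 0.0907, 0.2385]
eef_rot: [179.8, 0.6, -175.6]
contact_force: [0.3, -0.1, -1.3]
gripper_width: 0.0266
gripper_force: 0.0
```

```bash
cat >> h.py <<'E'
def tops(f,z0=.101,c=None,pr=True):
    """coupon tops near height z0 seen by the wrist: world centre, size, angle"""
    shot("wrist",f); s=load(f); P=cloud(s); Z=P[...,2]; out=[]
    m=(abs(Z-z0)<.006)&(P[...,0]>.36)&(P[...,0]<.62)&(P[...,1]<.13)
    n,l,stt,_=cv2.connectedComponentsWithStats(m.astype(np.uint8))
    for i in range(1,n):
        if stt[i,4]>60:
            q=P[l==i]; R=cv2.minAreaRect(q[:,:2].astype(np.float32)*1000); col=s["p"][l==i].mean(0).round()
            d=np.array(R[0])/1000-O; print("top",np.round(R[0],1),np.round(R[1],1),round(R[2],1),"z",q[:,2].mean().round(4),"clamp xy",(d@ex*1000).round(1),(d@ey*1000).round(1),col,stt[i,4])
E
python3 - <<'E'
from h import *
tops("k1"); print(r.get_state()["tcp_pos"])
go([.452,-.28,.235],-179.4)
E
```

```text
top [520.1  88.4] [49.7  5.6] 4.4 z 0.1018 clamp xy -2.8 48.2 [96. 95. 96.] 375
[0.523017   0.09040165 0.23512737]
shift [  99.  -363.9   -1.6] turn [0.003 0.006 0.066]
```

Seated: the top is at z 101.8 mm and clamp (-2.8, 48.2). Back to the carrier.

carry_out(
  deltas=[
    [0.3, [15, -50, 0], [0, 0, 0]],
    [0.3, [97, -364, 0], [0, 0, 0.066]],
    [0.3, [97, -364, 0], [0, 0, 0.066]],
    [0.3, [97, -364, 0], [0, 0, 0.066]],
    [0.3, [97, -364, 0], [0, 0, 0.066]],
    [0.3, [97, -364, 0], [0, 0, 0.066]],
    [0.3, [97, -364, 0], [0, 0, 0.066]],
    [0.3, [97, -364, 0], [0, 0, 0.066]],
    [0.3, [97, -364, 0], [0, 0, 0.066]],
    [0.3, [97, -364, 0], [0, 0, 0.066]],
    [0.3, [97, -364, 0], [0, 0, 0.066]],
  ],
)

```text
time_s: 27.65
tcp_pos: [0.452, -0.2803, 0.2309]
eef_rot: [180.0, -0.0, -179.4]
contact_force: [-0.4, -0.0, -0.2]
gripper_width: 0.0266
gripper_force: 0.0
```

Run:
```python
from h import *
tops("k2",.100); print(r.get_state()["tcp_pos"])
go([.4490,-.2830,.12],-179.4)
```

```text
top [ 449.4 -330.9] [49.5  6.3] 0.5 z 0.0994 clamp xy -105.4 -364.4 [108. 106. 106.] 416
top [ 448.8 -283. ] [49.5  4.6] 0.5 z 0.0999 clamp xy -102.3 -316.6 [97. 96. 96.] 329
[ 0.45226577 -0.28008807  0.23118731]
shift [  3.2  -2.9 111.2] turn [ 0. -0.  0.]
```

carry_out(
  deltas=[
    [0.3, [3, -3, 40], [0, 0, 0]],
    [0.3, [3, -3, 80], [0, 0, 0]],
    [0.3, [4, -3, 111], [0, 0, 0]],
    [0.3, [4, -3, 111], [0, 0, 0]],
    [0.3, [4, -3, 140], [0, 0, 0]],
    [0.3, [4, -3, 166], [0, 0, 0]],
    [0.3, [4, -3, 166], [0, 0, 0]],
    [0.0, [4, -3, 166], [0, 0, 0]],
    [0.0, [4, -3, 166], [0, 0, 0]],
    [0.0, [4, -3, 166], [0, 0, 0]],
    [0.0, [4, -3, 166], [0, 0, 0]],
  ],
)

```text
time_s: 28.8
tcp_pos: [0.4492, -0.2841, 0.0672]
eef_rot: [-180.0, 0.1, -179.4]
contact_force: [-0.2, 3.0, 6.7]
gripper_width: 0.006
gripper_force: 35.0
```

carry_out(
  deltas=[
    [0.0, [0, 0, -10], [0, 0, 0]],
    [0.0, [0, 0, -25], [0, 0, 0]],
    [0.0, [0, 0, -45], [0, 0, 0]],
    [0.0, [0, 0, -70], [0, 0, 0]],
    [0.0, [0, 0, -100], [0, 0, 0]],
    [0.0, [0, 0, -135], [0, 0, 0]],
    [0.0, [0, 0, -135], [0, 0, 0]],
  ],
)

```text
time_s: 29.5
tcp_pos: [0.4505, -0.2852, 0.2065]
eef_rot: [-179.8, 0.5, -179.4]
contact_force: [0.9, 0.3, -1.7]
gripper_width: 0.0062
gripper_force: 35.0
```

Run:
```python
from h import *
p=W(-2.5,0); go([*p,.20],-175.6)
```

```text
shift [-76.9 324.8   6. ] turn [-0.004  0.008 -0.066]
```

carry_out(
  deltas=[
    [0.0, [-6, 25, 0], [0, 0, 0]],
    [0.0, [-75, 325, 0], [0, 0, -0.066]],
    [0.0, [-75, 325, 0], [0, 0, -0.066]],
    [0.0, [-75, 325, 0], [0, 0, -0.066]],
    [0.0, [-75, 325, 0], [0, 0, -0.066]],
    [0.0, [-75, 325, 0], [0, 0, -0.066]],
    [0.0, [-75, 325, 0], [0, 0, -0.066]],
    [0.0, [-75, 325, 0], [0, 0, -0.066]],
    [0.0, [-75, 325, 0], [0, 0, -0.066]],
    [0.0, [-75, 325, 0], [0, 0, -0.066]],
    [0.0, [-75, 325, 0], [0, 0, -0.066]],
  ],
)

```text
time_s: 30.6
tcp_pos: [0.5195, 0.0406, 0.2006]
eef_rot: [-180.0, -0.0, -175.7]
contact_force: [0.8, -0.4, -2.0]
gripper_width: 0.006
gripper_force: 35.0
```

```bash
cat >> h.py <<'E'
def held(f,y0):
    st=r.get_state(); shot("wrist",f); P=cloud(load(f)); q=P[...,:2]-O; x=q@ex*1000;y=q@ey*1000;Z=P[...,2]; t=st["tcp_pos"]; d=t[:2]-O
    m=(abs(Z-t[2]-.02)<.012)&(abs(y-y0)<12)&(abs(x)<60); print("tcp clamp xy",(d@ex*1000).round(1),(d@ey*1000).round(1),"z",t[2].round(4),"near edge x",x[m].min().round(1),"y",y[m].mean().round(1),m.sum())
E
python3 - <<'E'
from h import *
held("p2",0); go([*W(-2,0),.10],-175.6)
E
```

```text
tcp clamp xy -7.0 0.6 z 0.2006 near edge x -32.6 y 0.5 1231
shift [ -4.9  -0.5 100.7] turn [-0.    -0.    -0.003]
```

carry_out(
  deltas=[
    [0.0, [-4.5, -0.5, 30], [0, 0, 0]],
    [0.0, [-4.5, -0.5, 60], [0, 0, 0]],
    [0.0, [-4.5, -0.5, 80], [0, 0, 0]],
    [0.0, [-4.5, -0.5, 90], [0, 0, 0]],
    [0.0, [-4.5, -0.5, 97], [0, 0, 0]],
    [0.0, [-4.5, -0.5, 97], [0, 0, 0]],
  ],
)

```text
time_s: 31.25
tcp_pos: [0.5245, 0.0411, 0.1034]
eef_rot: [-180.0, -0.0, -175.7]
contact_force: [-1.4, -0.0, -1.5]
gripper_width: 0.0058
gripper_force: 35.0
```

carry_out(
  deltas=[
    [0.0, [0, 0, 6], [0, 0, 0]],
    [0.0, [0, 0, 12], [0, 0, 0]],
    [0.0, [0, 0, 18], [0, 0, 0]],
    [0.0, [0, 0, 24], [0, 0, 0]],
    [0.0, [0, 0, 30], [0, 0, 0]],
    [0.0, [0, 0, 30], [0, 0, 0]],
  ],
)

```text
time_s: 31.85
tcp_pos: [0.5242, 0.0409, 0.0729]
eef_rot: [-180.0, -0.0, -175.7]
contact_force: [2.8, -5.0, -5.5]
gripper_width: 0.0057
gripper_force: 35.0
```

carry_out(
  deltas=[
    [0.0, [0, 0, 2], [0, 0, 0]],
    [0.0, [0, 0, 4], [0, 0, 0]],
    [0.0, [0, 0, 5], [0, 0, 0]],
    [0.0, [0, 0, 5], [0, 0, 0]],
  ],
)

```text
time_s: 32.25
tcp_pos: [0.5245, 0.0409, 0.0692]
eef_rot: [-179.9, -0.0, -175.6]
contact_force: [-2.2, -5.9, 6.3]
gripper_width: 0.0058
gripper_force: 35.0
```

carry_out(
  deltas=[
    [0.3, [0, 0, 0], [0, 0, 0]],
    [0.3, [0, 0, 0], [0, 0, 0]],
    [0.3, [0, 0, 0], [0, 0, 0]],
    [0.3, [0, 0, -30], [0, 0, 0]],
    [0.3, [0, 0, -70], [0, 0, 0]],
    [0.3, [0, 0, -120], [0, 0, 0]],
    [0.3, [0, 0, -165], [0, 0, 0]],
    [0.3, [0, 0, -165], [0, 0, 0]],
  ],
)

```text
time_s: 33.05
tcp_pos: [0.5279, 0.0425, 0.2405]
eef_rot: [179.9, 0.6, -175.6]
contact_force: [-0.1, -0.1, -0.5]
gripper_width: 0.0263
gripper_force: 0.0
```

Run:
```python
from h import *
tops("k3")
go([.452,-.328,.235],-179.4)
```

```text
top [524.3  40.2] [50.1  5.4] 4.4 z 0.1019 clamp xy -2.2 -0.1 [99. 98. 99.] 326
top [519.9  88.4] [49.4  6.4] 4.7 z 0.1013 clamp xy -3.0 48.2 [96. 95. 96.] 400
shift [ 102.3 -363.7    0.6] turn [0.003 0.007 0.066]
```

carry_out(
  deltas=[
    [0.3, [15, -50, 0], [0, 0, 0]],
    [0.3, [102, -364, 0], [0, 0, 0.066]],
    [0.3, [102, -364, 0], [0, 0, 0.066]],
    [0.3, [102, -364, 0], [0, 0, 0.066]],
    [0.3, [102, -364, 0], [0, 0, 0.066]],
    [0.3, [102, -364, 0], [0, 0, 0.066]],
    [0.3, [102, -364, 0], [0, 0, 0.066]],
    [0.3, [102, -364, 0], [0, 0, 0.066]],
    [0.3, [102, -364, 0], [0, 0, 0.066]],
    [0.3, [102, -364, 0], [0, 0, 0.066]],
    [0.3, [102, -364, 0], [0, 0, 0.066]],
  ],
)

```text
time_s: 34.2
tcp_pos: [0.4503, -0.3284, 0.2329]
eef_rot: [180.0, -0.0, -179.4]
contact_force: [-0.5, 0.2, 0.3]
gripper_width: 0.0261
gripper_force: 0.0
```

Run:
```python
from h import *
tops("k4",.100); print(r.get_state()["tcp_pos"])
go([.4492,-.3309,.065],-179.4)
```

```text
top [ 449.6 -331.1] [49.9  4.6] 0.5 z 0.0999 clamp xy -105.2 -364.6 [99. 97. 97.] 326
[ 0.45049765 -0.32821122  0.23321846]
shift [  1.3  -2.7 168.2] turn [ 0. -0.  0.]
```

carry_out(
  deltas=[
    [0.3, [1, -3, 40], [0, 0, 0]],
    [0.3, [2, -3, 80], [0, 0, 0]],
    [0.3, [2, -3, 111], [0, 0, 0]],
    [0.3, [2, -3, 111], [0, 0, 0]],
    [0.3, [2, -3, 140], [0, 0, 0]],
    [0.3, [2, -3, 168], [0, 0, 0]],
    [0.3, [2, -3, 168], [0, 0, 0]],
    [0.0, [2, -3, 168], [0, 0, 0]],
    [0.0, [2, -3, 168], [0, 0, 0]],
    [0.0, [2, -3, 168], [0, 0, 0]],
    [0.0, [2, -3, 168], [0, 0, 0]],
  ],
)

```text
time_s: 35.35
tcp_pos: [0.4494, -0.3322, 0.0674]
eef_rot: [-180.0, 0.2, -179.4]
contact_force: [0.7, 3.0, 7.0]
gripper_width: 0.0058
gripper_force: 35.0
```

carry_out(
  deltas=[
    [0.0, [0, 0, -10], [0, 0, 0]],
    [0.0, [0, 0, -25], [0, 0, 0]],
    [0.0, [0, 0, -45], [0, 0, 0]],
    [0.0, [0, 0, -70], [0, 0, 0]],
    [0.0, [0, 0, -100], [0, 0, 0]],
    [0.0, [0, 0, -135], [0, 0, 0]],
    [0.0, [0, 0, -135], [0, 0, 0]],
  ],
)

```text
time_s: 36.05
tcp_pos: [0.4506, -0.3336, 0.2066]
eef_rot: [-179.8, 0.4, -179.4]
contact_force: [0.2, -0.5, -1.7]
gripper_width: 0.0061
gripper_force: 35.0
```

Run:
```python
from h import *
p=W(-2.5,-48); go([*p,.20],-175.6)
```

```text
shift [-80.5 325.3   5.9] turn [-0.004  0.008 -0.066]
```

carry_out(
  deltas=[
    [0.0, [-6, 25, 0], [0, 0, 0]],
    [0.0, [-80, 325, 0], [0, 0, -0.066]],
    [0.0, [-80, 325, 0], [0, 0, -0.066]],
    [0.0, [-80, 325, 0], [0, 0, -0.066]],
    [0.0, [-80, 325, 0], [0, 0, -0.066]],
    [0.0, [-80, 325, 0], [0, 0, -0.066]],
    [0.0, [-80, 325, 0], [0, 0, -0.066]],
    [0.0, [-80, 325, 0], [0, 0, -0.066]],
    [0.0, [-80, 325, 0], [0, 0, -0.066]],
    [0.0, [-80, 325, 0], [0, 0, -0.066]],
    [0.0, [-80, 325, 0], [0, 0, -0.066]],
  ],
)

```text
time_s: 37.15
tcp_pos: [0.5247, -0.0075, 0.2006]
eef_rot: [-180.0, -0.0, -175.7]
contact_force: [-0.7, -0.0, -2.3]
gripper_width: 0.0057
gripper_force: 35.0
```

Run:
```python
from h import *
held("p3",-48); go([*W(-2.4,-48),.103],-175.6)
```

```text
tcp clamp xy -5.5 -47.7 z 0.2006 near edge x -30.7 y -47.8 1254
shift [-3.  -0.1 97.7] turn [-0.    -0.    -0.003]
```

carry_out(
  deltas=[
    [0.0, [-3, 0, 30], [0, 0, 0]],
    [0.0, [-3, 0, 60], [0, 0, 0]],
    [0.0, [-3, 0, 80], [0, 0, 0]],
    [0.0, [-3, 0, 90], [0, 0, 0]],
    [0.0, [-3, 0, 97], [0, 0, 0]],
    [0.0, [-3, 0, 97], [0, 0, 0]],
  ],
)

```text
time_s: 37.8
tcp_pos: [0.5281, -0.0067, 0.1034]
eef_rot: [-180.0, -0.0, -175.7]
contact_force: [0.1, -0.4, -2.4]
gripper_width: 0.0056
gripper_force: 35.0
```

carry_out(
  deltas=[
    [0.0, [0, 0, 6], [0, 0, 0]],
    [0.0, [0, 0, 12], [0, 0, 0]],
    [0.0, [0, 0, 18], [0, 0, 0]],
    [0.0, [0, 0, 24], [0, 0, 0]],
    [0.0, [0, 0, 30], [0, 0, 0]],
    [0.0, [0, 0, 30], [0, 0, 0]],
  ],
)

```text
time_s: 38.4
tcp_pos: [0.5285, -0.0069, 0.0735]
eef_rot: [-179.9, 0.0, -175.6]
contact_force: [2.3, -5.3, -5.8]
gripper_width: 0.0056
gripper_force: 35.0
```

carry_out(
  deltas=[
    [0.0, [0, 0, 2], [0, 0, 0]],
    [0.0, [0, 0, 4], [0, 0, 0]],
    [0.0, [0, 0, 5], [0, 0, 0]],
    [0.0, [0, 0, 5], [0, 0, 0]],
  ],
)

```text
time_s: 38.8
tcp_pos: [0.5287, -0.0069, 0.0694]
eef_rot: [-179.9, 0.1, -175.6]
contact_force: [0.9, -5.7, 1.7]
gripper_width: 0.0057
gripper_force: 35.0
```

carry_out(
  deltas=[
    [0.0, [0, 0, 1], [0, 0, 0]],
    [0.3, [0, 0, 1], [0, 0, 0]],
    [0.3, [0, 0, 1], [0, 0, 0]],
    [0.3, [0, 0, 1], [0, 0, 0]],
    [0.3, [0, 0, -30], [0, 0, 0]],
    [0.3, [0, 0, -70], [0, 0, 0]],
    [0.3, [0, 0, -120], [0, 0, 0]],
    [0.3, [0, 0, -165], [0, 0, 0]],
    [0.3, [0, 0, -165], [0, 0, 0]],
  ],
)

```text
time_s: 39.7
tcp_pos: [0.5316, -0.0056, 0.2406]
eef_rot: [179.9, 0.7, -175.6]
contact_force: [0.3, -0.5, -0.6]
gripper_width: 0.0265
gripper_force: 0.0
```

Run:
```python
from h import *
tops("k5")
s=load("k5");P=cloud(s);Z=P[...,2]; m=(abs(Z-.106)<.005)&(P[...,1]>.2)&(P[...,1]<.29)&(P[...,0]<.56)&(P[...,0]>.38)
h=P[m].mean(0); d=h[:2]-SP; print("handle",h,m.sum(),np.hypot(*d),np.arctan2(-d@ex,d@ey))
```

```text
top [524.4  40.5] [50.6  6.3] 4.4 z 0.1013 clamp xy -2.1 0.2 [96. 95. 96.] 400
top [519.8  88.5] [49.6  6.7] 4.3 z 0.101 clamp xy -3.1 48.3 [114. 112. 113.] 451
top [528.4  -7.6] [49.1  4.7] 4.3 z 0.1019 clamp xy -1.8 -48.1 [100.  99. 100.] 320
handle [0.45646022 0.24624122 0.1059598 ] 525 0.11200765765051615 0.3942114227449751
```

All three coupons stand seated (tops about 101–102 mm). Now I throw the pawl back: aim the near finger at the tab.

```bash
cat >> h.py <<'E'
def tabpose(a,off,rad=70):
    ax=np.cos(a)*ex+np.sin(a)*ey; return H(a,rad)+ax*off/1000, -85.6+np.degrees(a)
E
python3 - <<'E'
from h import *
p,y=tabpose(.39,-4); go([*p,.16],y); print(r.get_state()["joints"].round(0))
E
```

```text
shift [ 42.  216.3  77.3] turn [-0.006  0.006 -1.961]
[  21.    6.  -17.    0.  -67. -106.]
```

carry_out(
  deltas=[
    [0.4, [42, 216, 0], [0, 0, -1.961]],
    [0.4, [42, 216, 0], [0, 0, -1.961]],
    [0.4, [42, 216, 0], [0, 0, -1.961]],
    [0.4, [42, 216, 0], [0, 0, -1.961]],
    [0.4, [42, 216, 0], [0, 0, -1.961]],
    [0.4, [42, 216, 0], [0, 0, -1.961]],
    [0.4, [42, 216, 0], [0, 0, -1.961]],
    [0.4, [42, 216, 0], [0, 0, -1.961]],
    [0.4, [42, 216, 0], [0, 0, -1.961]],
    [0.4, [42, 216, 30], [0, 0, -1.961]],
    [0.4, [42, 216, 60], [0, 0, -1.961]],
    [0.4, [42, 216, 77], [0, 0, -1.961]],
  ],
)

```text
time_s: 40.95
tcp_pos: [0.4683, 0.2051, 0.1534]
eef_rot: [179.8, -0.1, -72.2]
contact_force: [-0.8, -0.4, 0.3]
gripper_width: 0.0349
gripper_force: 0.0
```

Run:
```python
from h import *
p,y=tabpose(.39,-4); go([*p,.078],y)
for t in(.2,.4,.6,.8,1): 
    p,y=tabpose(.39-.29*t,-4+24*t); print(t,end=" "); go([*p,.078],y)
```

```text
shift [-0.9 -4.6 75.4] turn [ 0.004 -0.001 -0.156]
0.2 shift [ -2.1 -13.4  75.3] turn [ 0.004 -0.001 -0.098]
0.4 shift [ -2.5 -22.2  75.3] turn [ 0.004 -0.001 -0.04 ]
0.6 shift [ -2.1 -31.1  75.2] turn [ 0.004 -0.001  0.018]
0.8 shift [ -1.  -39.9  75.2] turn [ 0.004 -0.001  0.076]
1 shift [  1.  -48.6  75.2] turn [ 0.004 -0.001  0.134]
```

carry_out(
  deltas=[
    [0.4, [-1, -4, 15], [0, 0, -0.156]],
    [0.4, [-1, -4, 15], [0, 0, -0.156]],
    [0.4, [-1, -4, 50], [0, 0, -0.156]],
    [0.4, [-1, -4, 75], [0, 0, -0.156]],
    [0.4, [-1, -4, 75], [0, 0, -0.156]],
  ],
)

```text
time_s: 41.45
tcp_pos: [0.4715, 0.2066, 0.079]
eef_rot: [179.7, -0.1, -63.9]
contact_force: [-1.0, -1.3, 0.3]
gripper_width: 0.035
gripper_force: 0.0
```

Run:
```python
from h import *
print(r.get_state()["tcp_pos"],r.get_state()["contact_force"].round(1))
for t in(.2,.4,.6,.8,1): 
    p,y=tabpose(.39-.29*t,-4+24*t); print(t,end=" "); go([*p,.078],y)
```

```text
[0.47150397 0.20662757 0.07897163] [-1.  -1.3  0.3]
0.2 shift [-0.1 -9.7  0.9] turn [ 0.006 -0.001  0.048]
0.4 shift [  0.8 -18.5   0.9] turn [ 0.006 -0.002  0.106]
0.6 shift [  2.4 -27.3   0.8] turn [ 0.006 -0.002  0.164]
0.8 shift [  4.9 -35.8   0.8] turn [ 0.006 -0.002  0.222]
1 shift [  8.  -44.1   0.7] turn [ 0.006 -0.002  0.28 ]
```

carry_out(
  deltas=[
    [0.4, [0, -5, 0], [0, 0, 0.02]],
    [0.4, [0, -10, 0], [0, 0, 0.05]],
    [0.4, [0, -14, 0], [0, 0, 0.08]],
    [0.4, [1, -18, 0], [0, 0, 0.11]],
    [0.4, [2, -23, 0], [0, 0, 0.14]],
    [0.4, [2, -27, 0], [0, 0, 0.16]],
    [0.4, [4, -32, 0], [0, 0, 0.19]],
    [0.4, [5, -36, 0], [0, 0, 0.22]],
    [0.4, [6, -40, 0], [0, 0, 0.25]],
    [0.4, [8, -44, 0], [0, 0, 0.28]],
    [0.4, [8, -44, 0], [0, 0, 0.28]],
  ],
)

```text
time_s: 42.55
tcp_pos: [0.5163, 0.2199, 0.0814]
eef_rot: [179.9, -0.1, -79.8]
contact_force: [-3.4, -1.6, 3.8]
gripper_width: 0.0349
gripper_force: 1.9
```

carry_out(
  deltas=[
    [0.4, [0, 4, -40], [0, 0, 0]],
    [0.4, [0, 4, -80], [0, 0, 0]],
    [0.4, [-50, 4, -120], [0, 0, 0]],
    [0.4, [-100, 4, -120], [0, 0, 0]],
    [0.4, [-100, 4, -120], [0, 0, 0]],
    [0.4, [-100, 4, -120], [0, 0, 0]],
  ],
)

```text
time_s: 43.15
tcp_pos: [0.4947, 0.3206, 0.2019]
eef_rot: [-179.9, 0.1, -79.5]
contact_force: [-0.9, -0.3, 0.1]
gripper_width: 0.0348
gripper_force: 0.0
```

```bash
cat >> h.py <<'E'
def pawl(f):
    shot("wrist",f); P=cloud(load(f)); d=P[...,:2]-SP; x=d@ex;y=d@ey;Z=P[...,2]; R=np.hypot(x,y)
    m=(Z>.1)&(Z<.112)&(R>.095)&(R<.135)&(y>0); h=np.array([x[m].mean(),y[m].mean()]); a=np.arctan2(-h[0],h[1])
    ac=x*np.cos(a)+y*np.sin(a); al=-x*np.sin(a)+y*np.cos(a)
    t=(Z>.088)&(Z<.098)&(al>.055)&(al<.085)&(abs(ac)<.03)
    print("lever ang",a.round(3),"rad",np.hypot(*h).round(4),m.sum(),"tab across mm",(ac[t].mean()*1000).round(1) if t.any() else None,"along",(al[t].mean()*1000).round(1) if t.any() else None,t.sum())
E
python3 - <<'E'
from h import *
lev(); pawl("q1")
E
```

```text
F [-0.9 -0.3  0.1] rad 0.1746 ang -0.004 [0.4947 0.3206 0.2019] w 0.0348
lever ang 0.034 rad 0.1144 727 tab across mm 6.5 along 69.7 223
```

The tab is 6.5 mm to the far side, so the pawl is fully over to "close". I grip the handle again.

Run:
```python
from h import *
go([*H(.034,114.5),.15],-69); go([*H(.034,114.5),.075],-69)
```

```text
shift [58.  10.6 51.3] turn [-0.001  0.    -0.184]
shift [ 58.   10.6 126.3] turn [-0.001  0.    -0.184]
```

carry_out(
  deltas=[
    [0.5, [40, 8, 20], [0, 0, -0.1]],
    [0.5, [58, 11, 50], [0, 0, -0.184]],
    [0.5, [58, 11, 55], [0, 0, -0.184]],
    [0.5, [58, 11, 95], [0, 0, -0.184]],
    [0.5, [58, 11, 126], [0, 0, -0.184]],
    [0.5, [58, 11, 126], [0, 0, -0.184]],
    [0.2, [58, 11, 126], [0, 0, -0.184]],
    [0.2, [58, 11, 126], [0, 0, -0.184]],
    [0.2, [58, 11, 126], [0, 0, -0.184]],
    [0.2, [58, 11, 126], [0, 0, -0.184]],
  ],
  squeeze=50,
)

```text
time_s: 44.2
tcp_pos: [0.4946, 0.2597, 0.0772]
eef_rot: [-179.9, 0.0, -69.1]
contact_force: [-2.7, -0.9, 7.1]
gripper_width: 0.0235
gripper_force: 50.0
```

Run:
```python
from h import *
lev(); arc(.034,.75,8); arc(.75,-.17,10)
```

```text
F [-2.7 -0.9  7.1] rad 0.114 ang 0.035 [0.4946 0.2597 0.0772] w 0.0235
0.12 [-2.1, 10.0]
0.21 [-3.4, 20.2]
0.3 [-3.7, 30.4]
0.39 [-3.1, 40.7]
0.48 [-1.6, 50.8]
0.57 [0.9, 60.7]
0.66 [4.1, 70.4]
0.75 [8.3, 79.8]
0.66 [-4.3, -9.6]
0.57 [-7.6, -19.6]
0.47 [-10.0, -29.9]
0.38 [-11.5, -40.3]
0.29 [-12.0, -50.8]
0.2 [-11.5, -61.3]
0.11 [-10.1, -71.8]
0.01 [-7.7, -82.0]
-0.08 [-4.4, -92.0]
-0.17 [-0.2, -101.7]
```

carry_out(
  deltas=[
    [0.2, [-2, 10, 0], [0, 0, 0]],
    [0.2, [-3, 20, 0], [0, 0, 0]],
    [0.2, [-4, 30, 0], [0, 0, 0]],
    [0.2, [-3, 41, 0], [0, 0, 0]],
    [0.2, [-2, 51, 0], [0, 0, 0]],
    [0.2, [1, 61, 0], [0, 0, 0]],
    [0.2, [4, 70, 0], [0, 0, 0]],
    [0.2, [8, 80, 0], [0, 0, 0]],
    [0.2, [8, 80, 0], [0, 0, 0]],
  ],
)

```text
time_s: 45.1
tcp_pos: [0.4223, 0.2233, 0.0772]
eef_rot: [-179.8, 0.1, -69.1]
contact_force: [-0.6, -1.5, 7.1]
gripper_width: 0.0233
gripper_force: 50.0
```

carry_out(
  deltas=[
    [0.2, [-4, -10, 0], [0, 0, 0]],
    [0.2, [-8, -20, 0], [0, 0, 0]],
    [0.2, [-10, -30, 0], [0, 0, 0]],
    [0.2, [-11.5, -40, 0], [0, 0, 0]],
    [0.2, [-12, -51, 0], [0, 0, 0]],
    [0.2, [-11.5, -61, 0], [0, 0, 0]],
    [0.2, [-10, -72, 0], [0, 0, 0]],
    [0.2, [-8, -82, 0], [0, 0, 0]],
    [0.2, [-4, -92, 0], [0, 0, 0]],
    [0.2, [0, -102, 0], [0, 0, 0]],
    [0.2, [0, -102, 0], [0, 0, 0]],
  ],
)

```text
time_s: 46.2
tcp_pos: [0.5189, 0.2598, 0.0771]
eef_rot: [-179.9, -0.0, -69.1]
contact_force: [0.0, -1.9, 8.4]
gripper_width: 0.023
gripper_force: 50.0
```

Run:
```python
from h import *
lev(); shot("wrist","z1")
```

```text
F [ 0.  -1.9  8.4] rad 0.114 ang -0.178 [0.5189 0.2598 0.0771] w 0.023
```

carry_out(
  deltas=[
    [0.2, [-4, 10, 0], [0, 0, 0]],
    [0.2, [-8, 20, 0], [0, 0, 0]],
    [0.2, [-10, 30, 0], [0, 0, 0]],
    [0.2, [-11.5, 41, 0], [0, 0, 0]],
    [0.2, [-12, 51, 0], [0, 0, 0]],
    [0.2, [-11, 62, 0], [0, 0, 0]],
    [0.2, [-10, 72, 0], [0, 0, 0]],
    [0.2, [-7, 82, 0], [0, 0, 0]],
    [0.2, [-4, 92, 0], [0, 0, 0]],
    [0.2, [0, 102, 0], [0, 0, 0]],
    [0.2, [0, 102, 0], [0, 0, 0]],
  ],
)

```text
time_s: 47.35
tcp_pos: [0.4223, 0.2233, 0.0772]
eef_rot: [-179.8, 0.1, -69.1]
contact_force: [1.0, -0.8, 7.0]
gripper_width: 0.0234
gripper_force: 50.0
```

carry_out(
  deltas=[
    [0.2, [-4, -10, 0], [0, 0, 0]],
    [0.2, [-8, -20, 0], [0, 0, 0]],
    [0.2, [-10, -30, 0], [0, 0, 0]],
    [0.2, [-11.5, -40, 0], [0, 0, 0]],
    [0.2, [-12, -51, 0], [0, 0, 0]],
    [0.2, [-12, -51, 0], [0, 0, 0]],
  ],
)

```text
time_s: 47.95
tcp_pos: [0.4671, 0.2533, 0.0771]
eef_rot: [-179.9, 0.0, -69.1]
contact_force: [-0.0, -2.9, 10.3]
gripper_width: 0.0232
gripper_force: 50.0
```

carry_out(
  deltas=[
    [0.2, [0.2, -5, 0], [0, 0, 0]],
    [0.2, [0.5, -10, 0], [0, 0, 0]],
    [0.2, [0.5, -10, 0], [0, 0, 0]],
  ],
)

```text
time_s: 48.25
tcp_pos: [0.476, 0.2562, 0.0772]
eef_rot: [-179.9, 0.0, -69.1]
contact_force: [-0.1, -1.9, 8.4]
gripper_width: 0.0234
gripper_force: 50.0
```

carry_out(
  deltas=[
    [0.2, [0.7, -5, 0], [0, 0, 0]],
    [0.2, [1.5, -10, 0], [0, 0, 0]],
    [0.2, [1.5, -10, 0], [0, 0, 0]],
  ],
)

```text
time_s: 48.55
tcp_pos: [0.4858, 0.2585, 0.0772]
eef_rot: [-179.9, 0.0, -69.1]
contact_force: [-1.4, -0.9, 8.4]
gripper_width: 0.0229
gripper_force: 50.0
```

carry_out(
  deltas=[
    [0.2, [1.5, -10, 0], [0, 0, 0]],
    [0.2, [4, -20, 0], [0, 0, 0]],
  ],
)

```text
time_s: 48.75
tcp_pos: [0.5048, 0.2606, 0.0771]
eef_rot: [180.0, -0.0, -69.0]
contact_force: [-2.9, -6.4, 11.7]
gripper_width: 0.0228
gripper_force: 50.0
```

carry_out(
  deltas=[
    [0.2, [4, -10, 0], [0, 0, 0]],
    [0.2, [6, -16, 0], [0, 0, 0]],
    [0.2, [6, -16, 0], [0, 0, 0]],
  ],
)

```text
time_s: 49.05
tcp_pos: [0.5207, 0.2597, 0.077]
eef_rot: [179.8, -0.1, -69.1]
contact_force: [-8.7, -5.2, 17.2]
gripper_width: 0.0231
gripper_force: 50.0
```

```bash
cat >> h.py <<'E'
def jawedge(f):
    """x (clamp, mm) of moving jaw's dark/bright edges at z=57, several y, from a wrist picture"""
    shot("wrist",f); s=load(f); g=cv2.cvtColor(s["p"],cv2.COLOR_RGB2GRAY).astype(np.float32)
    for y in(-24,24,64,70):
        xs=np.arange(-60,-15,.5); uv=proj(s,[[*W(x,y),.057] for x in xs]).astype(np.float32)
        v=cv2.remap(g,uv[:,0].reshape(1,-1),uv[:,1].reshape(1,-1),1)[0]; d=np.abs(np.gradient(v,.5))
        print(y,uv[0].round(),[(float(xs[i]),int(v[i-3]),int(v[i+3])) for i in range(3,len(xs)-3) if d[i]>10 and d[i]==d[i-3:i+4].max()])
E
python3 - <<'E'
from h import *
lev(); jawedge("z2"); pawl("z3")
E
```

```text
F [-8.7 -5.2 17.2] rad 0.1141 ang -0.194 [0.5207 0.2597 0.077 ] w 0.0231
-24 [ 636. -165.] []
24 [594. -55.] []
64 [559.  34.] [(-56.5, 40, 114), (-53.0, 114, 182), (-48.0, 150, 71), (-39.0, 64, 213), (-28.0, 204, 44), (-17.0, 16, 72)]
70 [553.  47.] [(-58.5, 172, 63), (-53.5, 42, 188), (-48.0, 149, 70), (-42.5, 65, 209), (-39.5, 209, 207), (-28.0, 204, 44), (-19.0, 16, 153)]
lever ang -0.237 rad 0.1079 1710 tab across mm 4.7 along 69.0 605
```

The jaw has closed about 7 mm and is nearly on the coupons. I take another stroke, watching the force.

carry_out(
  deltas=[
    [0.2, [-4, 10, 0], [0, 0, 0]],
    [0.2, [-8, 20, 0], [0, 0, 0]],
    [0.2, [-10, 31, 0], [0, 0, 0]],
    [0.2, [-12, 42, 0], [0, 0, 0]],
    [0.2, [-13, 53, 0], [0, 0, 0]],
    [0.2, [-13, 64, 0], [0, 0, 0]],
    [0.2, [-11, 75, 0], [0, 0, 0]],
    [0.2, [-8, 85, 0], [0, 0, 0]],
    [0.2, [-4, 96, 0], [0, 0, 0]],
    [0.2, [-1, 103, 0], [0, 0, 0]],
    [0.2, [-1, 103, 0], [0, 0, 0]],
  ],
)

```text
time_s: 50.25
tcp_pos: [0.4256, 0.2265, 0.0772]
eef_rot: [-179.8, 0.1, -69.1]
contact_force: [-5.0, 3.4, 7.5]
gripper_width: 0.023
gripper_force: 50.0
```

carry_out(
  deltas=[
    [0.2, [-4, -10, 0], [0, 0, 0]],
    [0.2, [-8, -20, 0], [0, 0, 0]],
    [0.2, [-8, -20, 0], [0, 0, 0]],
  ],
)

```text
time_s: 50.55
tcp_pos: [0.4428, 0.241, 0.0771]
eef_rot: [-179.9, -0.0, -69.0]
contact_force: [1.0, -3.1, 10.3]
gripper_width: 0.0233
gripper_force: 50.0
```

carry_out(
  deltas=[
    [0.2, [-1.4, -5, 0], [0, 0, 0]],
    [0.2, [-2.5, -10, 0], [0, 0, 0]],
    [0.2, [-2.5, -10, 0], [0, 0, 0]],
  ],
)

```text
time_s: 50.85
tcp_pos: [0.4506, 0.2458, 0.0771]
eef_rot: [-179.9, -0.0, -69.1]
contact_force: [0.6, -5.0, 9.7]
gripper_width: 0.0233
gripper_force: 50.0
```

carry_out(
  deltas=[
    [0.2, [-0.8, -5, 0], [0, 0, 0]],
    [0.2, [-1.5, -10, 0], [0, 0, 0]],
    [0.2, [-1.5, -10, 0], [0, 0, 0]],
  ],
)

```text
time_s: 51.15
tcp_pos: [0.4586, 0.25, 0.077]
eef_rot: [180.0, -0.1, -69.1]
contact_force: [-2.1, -6.0, 13.3]
gripper_width: 0.0235
gripper_force: 50.0
```

Run:
```python
from h import *
lev()
```

```text
F [-2.1 -6.  13.3] rad 0.1144 ang 0.363 [0.4586 0.25   0.077 ] w 0.0235
```

carry_out(
  deltas=[
    [0.2, [0, -4, 0], [0, 0, 0]],
    [0.2, [0, -8, 0], [0, 0, 0]],
    [0.2, [0, -8, 0], [0, 0, 0]],
  ],
)

```text
time_s: 51.45
tcp_pos: [0.4653, 0.2527, 0.077]
eef_rot: [179.9, -0.1, -69.1]
contact_force: [-7.2, -5.0, 16.2]
gripper_width: 0.023
gripper_force: 50.0
```

carry_out(
  deltas=[
    [0.2, [0, -4, 0], [0, 0, 0]],
    [0.2, [0.5, -8, 0], [0, 0, 0]],
    [0.2, [0.5, -8, 0], [0, 0, 0]],
  ],
)

```text
time_s: 51.75
tcp_pos: [0.4723, 0.2552, 0.077]
eef_rot: [179.9, -0.0, -69.1]
contact_force: [-9.9, -3.7, 17.7]
gripper_width: 0.0231
gripper_force: 50.0
```

Run:
```python
from h import *
lev(); jawedge("z4")
```

```text
F [-9.9 -3.7 17.7] rad 0.1142 ang 0.234 [0.4723 0.2552 0.077 ] w 0.0231
-24 [ 540. -210.] []
24 [500. -94.] []
64 [467.   1.] [(-58.5, 49, 0)]
70 [463.  14.] [(-55.5, 42, 186), (-51.0, 158, 69), (-48.0, 69, 210), (-39.5, 207, 0)]
```

carry_out(
  deltas=[
    [0.2, [0.4, -5, 0], [0, 0, 0]],
    [0.2, [0.9, -10, 0], [0, 0, 0]],
    [0.2, [0.9, -10, 0], [0, 0, 0]],
  ],
)

```text
time_s: 52.1
tcp_pos: [0.4813, 0.2577, 0.077]
eef_rot: [179.8, -0.0, -69.1]
contact_force: [-14.6, -4.4, 20.1]
gripper_width: 0.023
gripper_force: 50.0
```

carry_out(
  deltas=[
    [0.2, [0.6, -5, 0], [0, 0, 0]],
    [0.2, [1.4, -10, 0], [0, 0, 0]],
    [0.2, [1.4, -10, 0], [0, 0, 0]],
  ],
)

```text
time_s: 52.4
tcp_pos: [0.4915, 0.2596, 0.0771]
eef_rot: [179.8, -0.1, -69.1]
contact_force: [-3.4, -8.7, 12.0]
gripper_width: 0.0229
gripper_force: 50.0
```

carry_out(
  deltas=[
    [0.2, [0.9, -5, 0], [0, 0, 0]],
    [0.2, [2, -10, 0], [0, 0, 0]],
    [0.2, [2, -10, 0], [0, 0, 0]],
  ],
)

```text
time_s: 52.7
tcp_pos: [0.5014, 0.2605, 0.077]
eef_rot: [179.8, -0.1, -69.1]
contact_force: [-10.4, -8.4, 18.4]
gripper_width: 0.023
gripper_force: 50.0
```

Run:
```python
from h import *
lev()
```

```text
F [-10.4  -8.4  18.4] rad 0.1143 ang -0.026 [0.5014 0.2605 0.077 ] w 0.023
```

carry_out(
  deltas=[
    [0.2, [0.9, -4, 0], [0, 0, 0]],
    [0.2, [1.8, -8, 0], [0, 0, 0]],
    [0.2, [1.8, -8, 0], [0, 0, 0]],
  ],
)

```text
time_s: 53.0
tcp_pos: [0.5085, 0.2608, 0.0769]
eef_rot: [179.6, -0.2, -69.1]
contact_force: [-13.6, -10.6, 21.8]
gripper_width: 0.0231
gripper_force: 50.0
```

Run:
```python
from h import *
lev()
def T(f,c):
    if c: shot("top",f)
    s=load(f);P=cloud(s); q=P[...,:2]-O; x=q@ex*1000;y=q@ey*1000;Z=P[...,2]
    for y0 in(-48,0,48):
        m=(abs(Z-.1)<.012)&(abs(y-y0)<10)&(abs(x)<45); print(y0,m.sum(),[float(np.percentile(x[m],p).round(1)) for p in(2,50,98)]if m.any() else 0,"z",(Z[m].mean()).round(4) if m.any() else 0)
T("tt1",True)
```

```text
F [-13.6 -10.6  21.8] rad 0.1143 ang -0.088 [0.5085 0.2608 0.0769] w 0.0231
-48 47 [-26.8, -3.9, 20.7] z 0.1008
0 55 [-26.8, -3.6, 22.2] z 0.0999
48 57 [-26.7, -2.1, 20.8] z 0.1004
```

carry_out(
  deltas=[
    [0.2, [1.2, -4, 0], [0, 0, 0]],
    [0.2, [2.4, -8, 0], [0, 0, 0]],
    [0.2, [2.4, -8, 0], [0, 0, 0]],
  ],
)

```text
time_s: 53.35
tcp_pos: [0.5158, 0.2605, 0.0768]
eef_rot: [179.5, -0.2, -69.1]
contact_force: [-17.9, -11.6, 25.6]
gripper_width: 0.0228
gripper_force: 50.0
```

Run:
```python
from h import *
lev(); jawedge("z5")
```

```text
F [-17.9 -11.6  25.6] rad 0.1144 ang -0.152 [0.5158 0.2605 0.0768] w 0.0228
-24 [ 626. -171.] []
24 [585. -60.] []
64 [550.  29.] [(-56.5, 41, 115), (-53.0, 113, 180), (-48.0, 148, 68), (-38.0, 64, 210), (-26.5, 200, 44), (-20.0, 17, 0)]
70 [545.  41.] [(-58.5, 171, 66), (-53.5, 42, 184), (-48.5, 154, 75), (-43.0, 64, 204), (-37.0, 202, 216), (-26.5, 200, 44), (-18.5, 17, 134)]
```

Force is 20 N and the jaw is on the coupons. I take one more short stroke to tighten firmly.

carry_out(
  deltas=[
    [0.2, [-4, 10, 0], [0, 0, 0]],
    [0.2, [-8, 20, 0], [0, 0, 0]],
    [0.2, [-10, 31, 0], [0, 0, 0]],
    [0.2, [-12, 42, 0], [0, 0, 0]],
    [0.2, [-13, 53, 0], [0, 0, 0]],
    [0.2, [-13, 64, 0], [0, 0, 0]],
    [0.2, [-11, 75, 0], [0, 0, 0]],
    [0.2, [-11, 75, 0], [0, 0, 0]],
  ],
)

```text
time_s: 54.2
tcp_pos: [0.4459, 0.2436, 0.0771]
eef_rot: [179.9, -0.3, -69.1]
contact_force: [12.8, -21.6, 8.9]
gripper_width: 0.0234
gripper_force: 50.0
```

carry_out(
  deltas=[
    [0.2, [-2, -10, 0], [0, 0, 0]],
    [0.2, [-3, -20, 0], [0, 0, 0]],
    [0.2, [-3, -20, 0], [0, 0, 0]],
  ],
)

```text
time_s: 54.5
tcp_pos: [0.4632, 0.2525, 0.0768]
eef_rot: [179.7, -0.4, -69.1]
contact_force: [2.7, -24.4, 21.1]
gripper_width: 0.0231
gripper_force: 50.0
```

carry_out(
  deltas=[
    [0.2, [0, -5, 0], [0, 0, 0]],
    [0.2, [0, -10, 0], [0, 0, 0]],
    [0.2, [0, -10, 0], [0, 0, 0]],
  ],
)

```text
time_s: 54.8
tcp_pos: [0.471, 0.2554, 0.0768]
eef_rot: [179.6, -0.4, -69.1]
contact_force: [-2.6, -24.2, 23.7]
gripper_width: 0.0232
gripper_force: 50.0
```

carry_out(
  deltas=[
    [0.2, [0.3, -4, 0], [0, 0, 0]],
    [0.2, [0.7, -8, 0], [0, 0, 0]],
    [0.2, [0.7, -8, 0], [0, 0, 0]],
  ],
)

```text
time_s: 55.1
tcp_pos: [0.4778, 0.2574, 0.0768]
eef_rot: [179.5, -0.4, -69.1]
contact_force: [-7.3, -22.9, 25.6]
gripper_width: 0.0234
gripper_force: 50.0
```

Run:
```python
from h import *
lev()
```

```text
F [ -7.3 -22.9  25.6] rad 0.1148 ang 0.183 [0.4778 0.2574 0.0768] w 0.0234
```

carry_out(
  deltas=[
    [0.2, [1.5, -3, 0], [0, 0, 0]],
    [0.2, [3, -6, 0], [0, 0, 0]],
    [0.2, [4, -10, 0], [0, 0, 0]],
    [0.2, [4, -10, 0], [0, 0, 0]],
  ],
)

```text
time_s: 55.5
tcp_pos: [0.488, 0.2593, 0.0768]
eef_rot: [179.6, -0.2, -69.1]
contact_force: [-14.8, -13.4, 25.8]
gripper_width: 0.0229
gripper_force: 50.0
```

carry_out(
  deltas=[
    [0.2, [1, -5, 0], [0, 0, 0]],
    [0.2, [2, -10, 0], [0, 0, 0]],
    [0.2, [2, -10, 0], [0, 0, 0]],
  ],
)

```text
time_s: 55.8
tcp_pos: [0.4986, 0.2606, 0.0768]
eef_rot: [179.6, -0.3, -69.1]
contact_force: [-8.3, -16.4, 22.3]
gripper_width: 0.0232
gripper_force: 50.0
```

Run:
```python
from h import *
lev()
```

```text
F [ -8.3 -16.4  22.3] rad 0.1145 ang -0.001 [0.4986 0.2606 0.0768] w 0.0232
```

carry_out(
  deltas=[
    [0.2, [1.5, -5, 0], [0, 0, 0]],
    [0.2, [3, -10, 0], [0, 0, 0]],
    [0.2, [3, -10, 0], [0, 0, 0]],
  ],
)

```text
time_s: 56.1
tcp_pos: [0.5083, 0.2609, 0.0768]
eef_rot: [179.5, -0.3, -69.1]
contact_force: [-13.6, -17.3, 25.8]
gripper_width: 0.0229
gripper_force: 50.0
```

carry_out(
  deltas=[
    [0.2, [1.5, -4, 0], [0, 0, 0]],
    [0.2, [3, -8, 0], [0, 0, 0]],
    [0.2, [3, -8, 0], [0, 0, 0]],
  ],
)

```text
time_s: 56.4
tcp_pos: [0.5159, 0.2606, 0.0767]
eef_rot: [179.4, -0.3, -69.2]
contact_force: [-17.2, -17.2, 27.9]
gripper_width: 0.0228
gripper_force: 50.0
```

Run:
```python
from h import *
lev(); jawedge("z6")
P=cloud(load("z6")); 
st=r.get_state(); print(st["joint_torque"].round(1), st["moment"].round(2))
```

```text
F [-17.2 -17.2  27.9] rad 0.1145 ang -0.152 [0.5159 0.2606 0.0767] w 0.0228
-24 [ 625. -170.] []
24 [584. -60.] []
64 [550.  29.] [(-56.5, 39, 115), (-53.0, 113, 180), (-48.0, 147, 68), (-38.0, 64, 208), (-26.5, 200, 45), (-24.0, 45, 16), (-20.0, 17, 0)]
70 [544.  41.] [(-53.5, 42, 185), (-47.5, 132, 68), (-43.0, 65, 203), (-37.0, 201, 215), (-26.5, 201, 44), (-18.5, 17, 138)]
[  3.9 -38.6  30.2   5.    8.9  -0. ] [-6.1   6.63  0.06]
```

The jaw no longer advances at about 17–20 N on the handle, so it is tight on the coupons. I ease off, release, and verify from above.

carry_out(
  deltas=[
    [0.2, [0, 6, 0], [0, 0, 0]],
    [0.2, [0, 10, 0], [0, 0, 0]],
    [0.5, [0, 10, 0], [0, 0, 0]],
    [0.5, [0, 10, 0], [0, 0, 0]],
    [0.5, [0, 10, 0], [0, 0, 0]],
    [0.5, [0, 10, -40], [0, 0, 0]],
    [0.5, [0, 10, -85], [0, 0, 0]],
    [0.5, [0, 10, -130], [0, 0, 0]],
    [0.5, [0, 10, -165], [0, 0, 0]],
    [0.5, [0, 10, -165], [0, 0, 0]],
  ],
)

```text
time_s: 57.45
tcp_pos: [0.513, 0.2643, 0.247]
eef_rot: [-179.4, 0.2, -69.0]
contact_force: [0.6, 0.3, -0.7]
gripper_width: 0.0439
gripper_force: 0.0
```

Run:
```python
from h import *
lev(); go([.545,.05,.24],-175.6)
```

```text
F [ 0.6  0.3 -0.7] rad 0.118 ang -0.125 [0.513  0.2643 0.247 ] w 0.0439
shift [211.6  46.8   5.9] turn [-0.004  0.011  1.86 ]
```

carry_out(
  deltas=[
    [0.4, [212, 47, 0], [0, 0, 1.86]],
    [0.4, [212, 47, 0], [0, 0, 1.86]],
    [0.4, [212, 47, 0], [0, 0, 1.86]],
    [0.4, [212, 47, 0], [0, 0, 1.86]],
    [0.4, [212, 47, 0], [0, 0, 1.86]],
    [0.4, [212, 47, 0], [0, 0, 1.86]],
    [0.4, [212, 47, 0], [0, 0, 1.86]],
    [0.4, [212, 47, 0], [0, 0, 1.86]],
    [0.4, [212, 47, 0], [0, 0, 1.86]],
    [0.4, [212, 47, 0], [0, 0, 1.86]],
    [0.4, [212, 47, 0], [0, 0, 1.86]],
    [0.4, [212, 47, 0], [0, 0, 1.86]],
  ],
)

```text
time_s: 58.65
tcp_pos: [0.5423, 0.048, 0.2404]
eef_rot: [180.0, 0.0, -172.6]
contact_force: [0.6, -0.6, -0.0]
gripper_width: 0.0349
gripper_force: 0.0
```

carry_out(
  deltas=[
    [0.4, [0, 0, 0], [0, 0, 0.055]],
    [0.4, [0, 0, 0], [0, 0, 0.055]],
    [0.4, [0, 0, 0], [0, 0, 0.055]],
  ],
)

```text
time_s: 58.95
tcp_pos: [0.5425, 0.048, 0.2405]
eef_rot: [180.0, 0.0, -175.3]
contact_force: [-0.2, -0.2, -0.6]
gripper_width: 0.0349
gripper_force: 0.0
```

Run:
```python
from h import *
print(r.get_state()["tcp_pos"]); tops("f1"); jaw("f2")
s=load("f1"); g=cv2.cvtColor(s["p"],cv2.COLOR_RGB2GRAY).astype(np.float32)
for y in(-65,-24,24,65):
    xs=np.arange(-60,45,.5); uv=proj(s,[[*W(x,y),.057] for x in xs]).astype(np.float32)
    v=cv2.remap(g,uv[:,0].reshape(1,-1),uv[:,1].reshape(1,-1),1)[0]; d=np.abs(np.gradient(v,.5))
    print(y,[(float(xs[i]),int(v[i-3]),int(v[i+3])) for i in range(3,len(xs)-3) if d[i]>12 and d[i]==d[i-3:i+4].max()])
P=cloud(s);q=P[...,:2]-O; x=q@ex*1000;y=q@ey*1000;Z=P[...,2]
for y0 in(-48,0,48):
    m=(abs(Z-.101)<.004)&(abs(y-y0)<7)&(abs(x)<45); print(y0,"coupon x",np.percentile(x[m],[.5,99.5]).round(1))
t=cloud(shot and load("tt1"))
for n,u,v in[("loupe",330,304),("bottle",280,160)]: print(n,t[v,u].round(3))
```

```text
[0.54246106 0.04799463 0.24053519]
top [529.9  -7.1] [49.9  6.4] 4.8 z 0.1013 clamp xy -0.3 -47.7 [117. 115. 116.] 418
top [526.   40.7] [49.7  5.6] 4.4 z 0.1019 clamp xy -0.6 0.2 [105. 103. 104.] 382
top [522.   88.5] [49.5  6.2] 4.6 z 0.1015 clamp xy -0.8 48.2 [96. 94. 95.] 406
jaw top x bins [(-40, 25), (-39, 127), (-38, 123), (-37, 117), (-36, 126), (-35, 122), (-34, 124), (-33, 118), (-32, 117), (-31, 122), (-30, 117), (-29, 107), (-28, 113), (-27, 127), (-26, 101), (24, 65), (25, 67), (26, 90), (27, 96), (28, 80), (29, 87), (30, 79), (31, 76), (32, 83), (33, 77), (34, 80), (35, 70), (36, 90), (37, 85), (38, 105), (39, 100)]
-65 [(-58.0, 61, 115), (-51.5, 123, 150), (-45.0, 145, 164), (-39.0, 131, 179), (-27.0, 170, 70), (-25.0, 75, 156), (-21.0, 164, 229), (21.5, 241, 43), (27.0, 46, 201), (29.5, 186, 111), (33.0, 112, 51), (39.0, 100, 176), (42.5, 162, 176)]
-24 [(-52.5, 129, 158), (-41.5, 157, 88), (-39.0, 88, 179), (-27.5, 177, 69), (-25.0, 79, 159), (-22.0, 159, 113), (-18.0, 106, 127), (13.0, 129, 177), (21.5, 143, 23), (27.0, 37, 127), (39.0, 128, 109)]
24 [(-52.5, 119, 158), (-42.0, 159, 82), (-39.5, 85, 168), (-27.5, 175, 67), (-25.5, 83, 155), (-20.5, 172, 106), (9.5, 131, 184), (21.0, 149, 31), (26.5, 30, 124), (39.0, 132, 109)]
65 [(-58.5, 114, 168), (-54.5, 170, 125), (-52.5, 127, 152), (-48.5, 154, 105), (-46.5, 124, 146), (-39.5, 105, 199), (-28.0, 223, 67), (-22.5, 82, 115), (-18.5, 115, 180), (18.0, 186, 132), (21.0, 132, 25), (26.5, 37, 127), (29.0, 115, 71), (32.0, 71, 41), (37.5, 49, 109)]
-48 coupon x [-25.1  24.3]
0 coupon x [-25.2  24.1]
48 coupon x [-25.5  23.7]
loupe [ 0.36  -0.075  0.039]
bottle [0.714 0.05  0.132]
```

Run:
```python
from h import *
pawl("f3"); shot("top","tt2"); t=cloud(load("tt2")); 
for n,u,v in[("loupe",330,304),("bottle",280,160)]: print(n,t[v-2:v+3,u-2:u+3,2].max().round(3))
st=r.get_state(); print(st["contact_force"].round(1),st["time_s"])
print(r.close_job())
```

```text
lever ang 0.185 rad 0.112 530 tab across mm 6.7 along 67.9 158
loupe 0.04
bottle 0.684
[0.2 0.5 0.1] 59.15
the job is handed in; nothing more can be done
None
```

The job is handed in: all three coupons stand on the clamp floor, gripped by the jaw, and the pawl is thrown back to "close". The jaw stopped advancing at about 17–20 N on the handle, and the loupe was still standing at hand-in. The bottle was last seen standing about 6 s before that, because the arm blocked the final check; the judge's result was not returned.

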